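# Turn a resin cast over in a hinged flip nest

## Task

Turn the white domed cast over with the plywood flip nest. Set it gently, dome up, into the nest of the left leaf and let go, swing the right leaf over until it is shut on it, then bring the two shut leaves over together until they rest on the right-hand prop, and swing the left leaf back onto its own prop, so that the cast is left lying dome down in the right leaf. Do not drop the cast, keep the leaves shut on it all the way over, and do not disturb the glitter jar, dropper bottle and tin dish that stand about.

Things in the scene. Friction and masses are not known exactly. Their poses are not given: they have to be found in the camera images.
- cast: White cast resin plaque lying on the table to the left of the nest: a slab 44 (x) x 60 (y) x 16 mm with rounded edges and, on top of it, a raised plateau (the dome) 30 x 46 x 5 mm, 21 mm in all; about 70 g. Origin at the centre of the flat underside, z towards the dome. It starts dome up; take it across its 44 mm width. (Its half turn about z makes no difference.)
- nest: The flip nest, fixed to the table: plywood base 160 (x) x 230 (y) x 12 mm, origin at the centre of its underside. A brass hinge rod along its x axis, 55 mm above the table, runs between two end posts (x = +-68 mm, 70 mm high). Two plywood leaves hang on it like an open book: left towards +y, right towards -y. Open, each rests on a prop board at 40 degrees above horizontal.
- left_seat (a point): Centre of the cast's place on the left leaf's floor, 60 mm from the hinge; moves with the leaf. z: floor normal, away from the plywood; y: away from the hinge; x: along the hinge. A ledge 9 mm high (face at y = -30 mm) and two cheeks 5 mm high (inner faces x = +-25 mm, y -23 to +23) bound it; open at +y. The cast's 60 mm lie along y, underside on the floor, end against the ledge.
- right_seat (a point): The same for the right leaf; here y points towards the hinge (ledge's face at y = +30 mm, 10 mm high; cheeks 9 mm high, inner faces at x = +-26 mm). The cast lying dome down here has its origin 21 mm up the z axis.
- left_bar (a point): Middle of the left leaf's handle: steel bar, 12 mm thick, 62 mm long, parallel to the hinge, 145 mm from it along the leaf (8 mm below the hinge in z), 24 mm towards -x of the nest's middle. Two 8 mm rods 54 mm apart carry it, 38 mm free between bar and leaf edge. Take it at its middle; it may turn between the fingers. Shut, the two bars lie clear of each other. Axes as left_seat.
- right_bar (a point): The same handle on the right leaf, 145 mm from the hinge, 38 mm towards +x of the nest's middle. Axes as for right_seat.
- leaf_left (a joint): Angle of the left leaf, rad: 0 resting on its prop (+y side), growing as it swings up and over to the right; at its end stop, 1.745 (100 degrees), it lies over the right leaf at rest. The hinges are stiff: a leaf stays where it is left; about 2 to 4 N at the bar moves it.
- leaf_right (a joint): Angle of the right leaf, rad: 0 on its prop (-y side), growing as it swings up and over to the left; 1.745 lies over the left leaf at rest. It may start up to 0.25 off its prop. The leaves are shut when the two angles add up to 1.745: rubber bumpers then meet, 22 mm between the floors. Pushing the lower leaf up carries the other along, shut.
- glitter_jar: Glitter jar with a black lid, 44 mm across, 47 mm tall; origin at the centre of its underside. To be left alone.
- pigment: Dropper bottle, 24 mm across, 70 mm tall; origin at the centre of its underside. To be left alone.
- tin_dish: Shallow round tin dish, 78 mm across, 15 mm tall; origin at the centre of its underside. To be left alone.
- left_hinge (a point): Point of the left leaf on the hinge axis, at the nest's middle; axes as for left_seat. The leaf's floor lies 11 mm below this point along z. The leaf is 110 mm wide along the hinge, its plywood 8 mm thick, and ends 101 mm from the hinge. The room's wall stands close behind the nest (+x): lean the tool and wrist off it, towards the robot.
There are look-alikes about, which are no part of the job. Of the things shaped like the cast, the white one is meant.

How it is judged:
By the outcome, as a careful person would: the job done as asked, in the order asked, and still so for the second after the job is handed in, with the robot touching nothing.
It also fails if it takes over 72 s, if anything falls off the work surface, if the arm or the gripper's body presses on something with over 40 N, if the wrist force passes 120 N, or if a joint passes its speed limit or range.

## Robot

A 6-joint arm with a two-finger parallel gripper is mounted at the origin on the work surface; the furniture and walls round the work are solid. World frame = base frame: x ahead of the robot, y to its left, z up, the work surface at z = 0. Lengths are in m, angles in rad, forces in N, time in s.
With the tool pointing down it reaches from about 0.225 to 0.875 m from the base axis. Payload 3.4 kg.
Tool frame: the origin (TCP) lies between the finger pads; the fingertips stand 22 mm ahead of it and the grasp point (between the pads) lies 3 mm ahead of it (manip.finger_overhang is the distance from the TCP to the fingertips, in m); z points along the fingers, y is the line along which they close (so a half turn about z gives the same grasp; the last joint's range is limited). The gripper opens to 85 mm and grips with 20 to 120 N. Pads are 22 mm wide; open, the fingers measure 114 mm over their backs; the gripper's body (76 mm by 85 mm) begins 54 mm behind the grasp point. The pads swing forward as they close: fully open they stand 13 mm farther back than shut.
Start: joints at [-1.236, 0.276, 1.505, -0, 1.361, -0.121], TCP at [0.253, -0.516, 0.23] pointing down, gripper open.
Joint ranges: [-2.89, 2.89], [-0.75, 2.08], [0.22, 2.7], [-1.18, 4.32], [0.11, 2.71], [-2.7, 2.7]. Speed limits (rad/s): [2.57, 2.57, 3.14, 3.14, 3.14, 3.14].

## Interface

Orientations are given as a unit quaternion [w, x, y, z].
In Python, from rig import get_state, eyes, order, manip gives the robot as it stands.
- The arm moves only by the tool drive_tool, never from a script. Its argument "rows" is a list of rows, each a list of 4 numbers: the shift along the tool's x, y, z in units of 25 mm (1.0 is 25 mm), then the turn about the tool's z in units of 6 degrees (1.0 is 6 degrees). A call has exactly 8 rows; each row is the pose to reach, as a shift and turn from the pose commanded when the call began, along the tool's axes at that moment; what a row does not reach only later rows make up. A row lasts 1/12 s, in which the tool goes at most 41.7 mm and 7.16 degrees, less where a joint would pass 70% of its speed; a pose out of reach is approached as far as the arm can. A call with a gripper value outside its range is refused whole. "grip" is the finger opening in mm, from 0 to 85.4, set as the call begins (left out, the last holds). The fingers move at their own pace and stop on an object; "newtons" is the grip in N (left out, the last holds). Time passes only in rows, so rows that repeat a pose let the fingers close, or fill a call up. It gives the time, the measured TCP pose, the force, the opening and the grip force at its end, in the units of the state.
- get_state(): the state, without advancing time (a new reading comes with each control period).
- eyes.get_image(name): name is "side" or "top"; returns (picture, depth): 400x640x3 uint8, red, green, blue; 400x640 float32, m along the optical axis (not along the pixel's ray), 0 where there is no reading.
- eyes.camera_info(name): a dict with "fx", "fy", "cx", "cy" (pixels), "R" (3x3) and "t" (3): a world point X has camera coordinates R X + t. Camera axes: x right, y down, z forward; pixel columns grow to the right and rows downward; lengths in m; the calibration is good to about 2 mm. A picture is of the moment at which its call begins. camera_info takes no time and is no camera call.
- order.sign_off(): hands the job in; it is judged then, once.
The state is a dict: "clock": time; "qpos": joint angles; "qd": joint speeds; "effort": joint torques, N m; "position": TCP position; "ee_rot": TCP orientation; "contact_force": force on the tool from outside, world axes, zero at the start; "moment": the same for the moment, N m; "width": finger opening in m; "gripper_force": force on a finger pad.
Only numpy, scipy, OpenCV 4.12 (cv2) and the standard library are available. Lean on these libraries where they do the work, as an engineer would, in place of code of your own. Each camera call takes 0.05 s, during which the arm holds its last target. There are 200 camera calls.

## Working session

There is one attempt and no reset: what is moved stays moved. The work goes in short steps, Python scripts to look and compute and a tool call to move; the robot and the scene stay as the last step left them, time stands still between calls to the robot, and variables do not carry over. Pictures are saved under pics/ and viewed, at most 10 in all, crops included, and the job is handed in when it is done.

Besides the shell and the picture viewer there is one more tool, called after "Request:" by a JSON object that holds its "method" and its "body". drive_tool: Moves the arm, as the interface text tells. Its arguments: {"type":"object","properties":{"rows":{"type":"array","items":{"type":"array","items":{"type":"number"}}},"grip":{"type":"number"},"newtons":{"type":"number"}},"required":["rows"]}

```bash
ls; mkdir -p pics; python3 - <<'E'
from rig import get_state, eyes, order, manip
import cv2,numpy as np
s=get_state();print(s)
print([a for a in dir(manip) if a[0]!='_'])
for n in("side","top"):
    p,d=eyes.get_image(n);cv2.imwrite(f"pics/{n}0.png",p[:,:,::-1]);np.save(f"pics/{n}0.npy",d)
    print(n,eyes.camera_info(n))
E
```

```text
pics
{'clock': 0.0, 'qpos': array([-1.23604348e+00,  2.76566346e-01,  1.50614583e+00,  4.09289520e-06,
        1.36070082e+00, -1.21018875e-01]), 'qd': array([-0.00087111, -0.00143443, -0.00041955,  0.00070822, -0.00119539,
       -0.00041831]), 'effort': array([ 2.62682352e-04, -4.16771436e+01, -2.45800924e+01, -2.99022554e-05,
        1.08375467e-02, -2.17140456e-05]), 'position': array([ 0.2528971 , -0.51579684,  0.228851  ]), 'ee_rot': array([-9.05191629e-04,  9.74145888e-01,  2.25918040e-01, -9.50925083e-05]), 'contact_force': array([-0.41255114, -0.35669272,  0.97009901]), 'moment': array([0.003685  , 0.02136048, 0.02089411]), 'gripper_force': 0.0, 'width': 0.0853603295567126}
['MotionError', 'finger_overhang']
side {'fx': 431.4033889914894, 'fy': 431.4033889914894, 'cx': 313.7151741898367, 'cy': 198.198763965035, 'R': array([[-0.85190104, -0.52330388,  0.0204368 ],
       [-0.25622008,  0.38243835, -0.88774556],
       [ 0.45674488, -0.76150769, -0.45988059]]), 't': array([0.20535566, 0.24537206, 0.8525207 ])}
top {'fx': 420.80989643058035, 'fy': 420.80989643058035, 'cx': 319.3722937872444, 'cy': 196.99166896186333, 'R': array([[-0.0200691 , -0.99978631, -0.00495657],
       [-0.99751447,  0.02035793, -0.06745691],
       [ 0.0675434 ,  0.00359045, -0.99770988]]), 't': array([-0.15192292,  0.37823315,  0.92896415])}
```

View pics/side0.png

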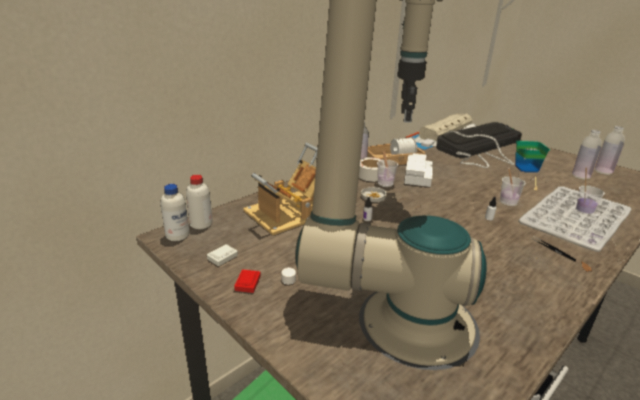

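View pics/top0.png

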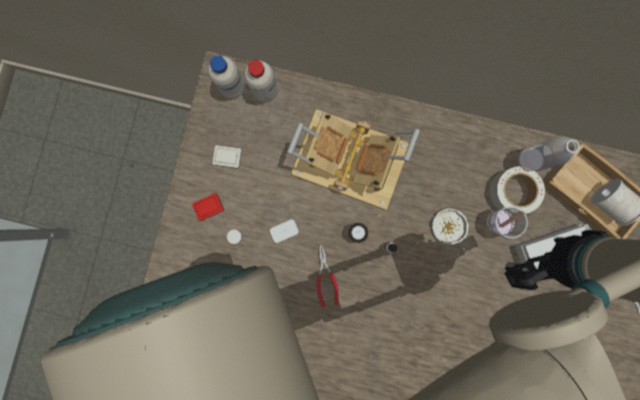

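The top view shows the nest near (350,158), white plaques at (227,157) and (284,231), the jar at (358,233), the bottle at (391,247) and the dish at (450,226). I'll enlarge it.

```bash
python3 - <<'E'
import cv2,numpy as np
t=cv2.imread("pics/top0.png");s=cv2.imread("pics/side0.png")
cv2.imwrite("pics/c1.png",cv2.resize(t[100:250,200:400],None,fx=4,fy=4,interpolation=cv2.INTER_CUBIC))
cv2.imwrite("pics/c2.png",cv2.resize(s[130:280,200:400],None,fx=4,fy=4,interpolation=cv2.INTER_CUBIC))
E
```

```text
(no output)
```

View pics/c1.png

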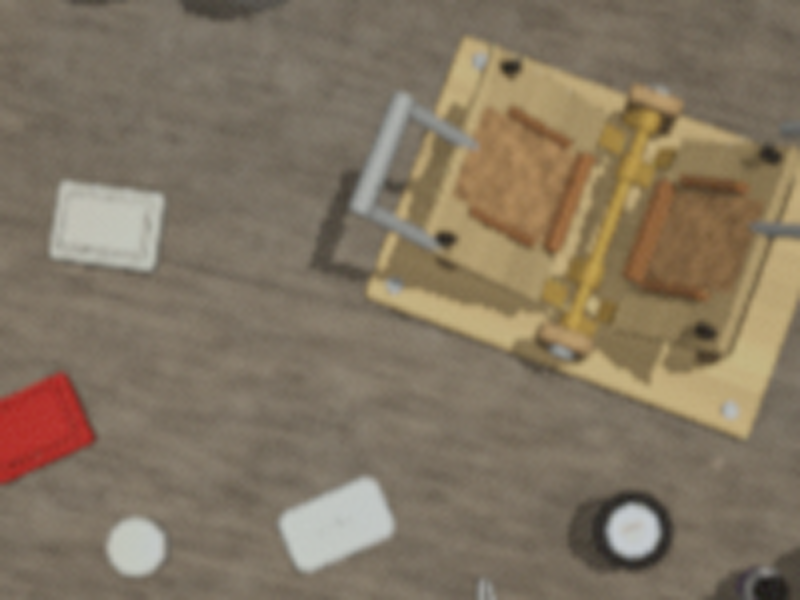

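View pics/c2.png

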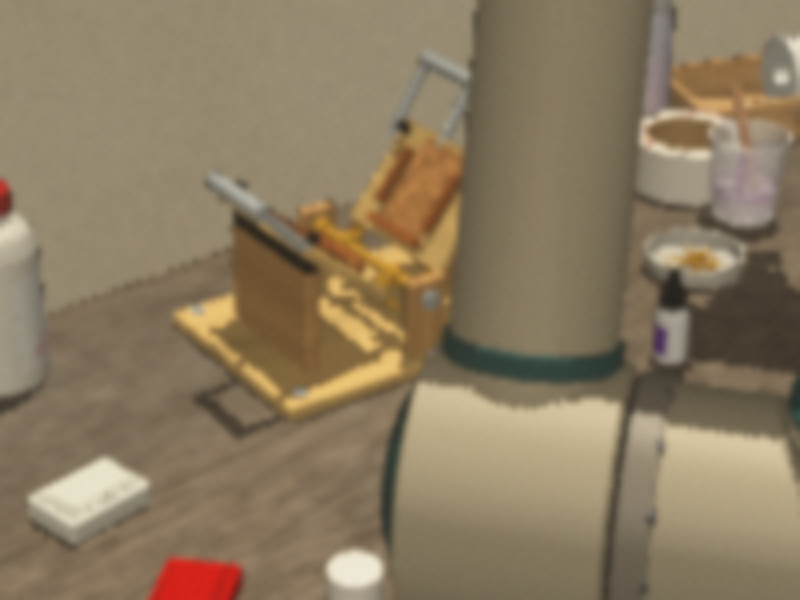

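The cast is the domed one at top (227,157) / side (222,255). The other white slab, at top (284,231), has no plateau. Next I measure.

```bash
cat > h.py <<'E'
import numpy as np,cv2
from rig import eyes,get_state
from scipy.spatial.transform import Rotation as Ro
C={n:eyes.camera_info(n) for n in("side","top")}
def ray(n,u,v):
    c=C[n];d=np.array([(u-c["cx"])/c["fx"],(v-c["cy"])/c["fy"],1.])
    return -c["R"].T@c["t"],c["R"].T@d
def atz(n,u,v,z):
    o,d=ray(n,u,v);return o+d*(z-o[2])/d[2]
def proj(n,X):
    c=C[n];p=c["R"]@np.asarray(X)+c["t"];return np.array([p[0]/p[2]*c["fx"]+c["cx"],p[1]/p[2]*c["fy"]+c["cy"]])
def cloud(n,d):
    v,u=np.mgrid[0:400,0:640];c=C[n]
    P=np.stack([(u-c["cx"])/c["fx"]*d,(v-c["cy"])/c["fy"]*d,d],-1)-c["t"]
    return P@c["R"]
def at2(pa,pb): # top px, side px -> point
    A=[];b=[]
    for n,p in(("top",pa),("side",pb)):
        o,d=ray(n,*p);d/=np.linalg.norm(d);M=np.eye(3)-np.outer(d,d);A.append(M);b.append(M@o)
    return np.linalg.lstsq(np.vstack(A),np.hstack(b),rcond=None)[0]
E
python3 - <<'E'
from h import *
np.set_printoptions(precision=4,suppress=True)
c1=lambda x,y:(200+x/4,100+y/4)
c2=lambda x,y:(200+x/4,130+y/4)
dt=np.load("pics/top0.npy");ds=np.load("pics/side0.npy")
T=cloud("top",dt);S=cloud("side",ds)
print("base",*[atz("top",*c1(*p),.012) for p in[(467,38),(368,295),(747,438)]])
print("posts",*[atz("top",*c1(*p),.070) for p in[(655,103),(565,340)]])
print("side base corners",*[atz("side",*c2(*p),.012) for p in[(175,315),(290,410)]])
# cast
for n,P in(("top",T),("side",S)):
    m=(P[...,2]>.009)&(P[...,2]<.04)
    k,l,st,ce=cv2.connectedComponentsWithStats(m.astype(np.uint8))
    for i in range(1,k):
        if 40<st[i,4]<1500:
            q=P[l==i];print(n,ce[i],st[i,4],np.median(q,0),np.percentile(q[:,2],[5,50,95]))
print("cast corners",*[atz("top",*c1(*p),.016) for p in[(62,182),(163,195),(152,270),(50,260)]])
# cast both views: plateau
im=cv2.imread("pics/top0.png")
# leaf planes
for nm,px in(("L",[(440,240),(560,130)]),("L2",[(470,120),(570,240)]),("R",[(660,190),(740,290)])):
    (a,b),(c,d)=px;v,u=np.mgrid[int(100+b/4):int(100+d/4)+1,int(200+a/4):int(200+c/4)+1] if b<d else (None,None) if 0 else np.mgrid[int(100+min(b,d)/4):int(100+max(b,d)/4)+1,int(200+a/4):int(200+c/4)+1]
    q=T[v,u].reshape(-1,3);ce=np.median(q,0);w=q-ce;_,sv,V=np.linalg.svd(w-w.mean(0));nn=V[2]*np.sign(V[2,2]);print(nm,ce,nn,"tilt",np.degrees(np.arccos(nn[2])),sv)
print("bars depth:")
for p in[(403,100),(380,155),(358,208)]:
    u,v=c1(*p);print(T[int(round(v)),int(round(u))])
for p in[(414,132),(411,145),(408,156)]:print(T[p[1],p[0]])
E
```

```text
base [ 0.5742 -0.1576  0.012 ] [ 0.4287 -0.0991  0.012 ] [ 0.3441 -0.3093  0.012 ]
posts [ 0.5208 -0.257   0.07  ] [ 0.3955 -0.2063  0.07  ]
side base corners [ 0.5691 -0.1542  0.012 ] [ 0.4258 -0.0967  0.012 ]
top [235.632  90.816] 125 [0.6133 0.0212 0.0246] [0.0109 0.0246 0.0383]
top [267.5872  95.6055] 109 [ 0.602  -0.0496  0.0244] [0.0104 0.0244 0.0384]
top [315.0892 119.3758] 157 [ 0.5517 -0.1532  0.0124] [0.0103 0.0124 0.0152]
top [371.0808 133.1212] 99 [ 0.5172 -0.2775  0.0123] [0.01   0.0123 0.0287]
top [305.6036 144.0059] 169 [ 0.4956 -0.1315  0.012 ] [0.0095 0.012  0.015 ]
top [401.7652 147.5152] 132 [ 0.4839 -0.3476  0.012 ] [0.0099 0.012  0.0152]
top [355.0909 160.7647] 187 [ 0.4547 -0.2412  0.012 ] [0.0094 0.012  0.0145]
top [605.7578 175.6292] 863 [ 0.4098 -0.7861  0.031 ] [0.012  0.031  0.0392]
top [226.5373 155.7361] 523 [0.471  0.0464 0.0193] [0.0133 0.0193 0.0236]
top [524.0876 158.4088] 137 [ 0.4499 -0.6122  0.0271] [0.011  0.0271 0.0383]
top [585.5291 205.8236] 981 [ 0.3378 -0.7334  0.0306] [0.011  0.0306 0.0389]
top [496.4623 190.1462] 212 [ 0.3802 -0.5483  0.025
[... 2576 characters left out ...]
74.3114] 167 [0.287  0.0349 0.0214] [0.0108 0.0214 0.0241]
side [247.0052 279.6528] 386 [0.3515 0.0973 0.0183] [0.0107 0.0183 0.0219]
cast corners [0.4957 0.0718 0.016 ] [0.4871 0.015  0.016 ] [0.4448 0.0214 0.016 ] [0.4516 0.0786 0.016 ]
L [ 0.4752 -0.1735  0.0903] [ 0.9669 -0.1583  0.2003] tilt 78.443365395305 [1.8379 0.549  0.5132]
L2 [ 0.4781 -0.1824  0.085 ] [-0.0393 -0.9958  0.0824] tilt 85.275378502391 [1.5723 0.523  0.4315]
R [ 0.4438 -0.2753  0.0986] [-0.0699 -0.9953  0.0676] tilt 86.12514624899 [1.2814 0.3504 0.2794]
bars depth:
[ 0.5066 -0.1272  0.1471]
[ 0.4791 -0.1152  0.1484]
[ 0.4544 -0.105   0.146 ]
[ 0.4837 -0.3409  0.1677]
[ 0.459  -0.3343  0.168 ]
[ 0.4379 -0.3275  0.17  ]
```

```bash
cat >> h.py <<'E'
yaw=np.radians(-21.9);NC=np.array([.4587,-.2326,0])
XN=np.array([np.cos(yaw),np.sin(yaw),0]);YN=np.array([-np.sin(yaw),np.cos(yaw),0])
def nest(x,y,z): return NC+x*XN+y*YN+np.array([0,0,z])
def tonest(P): P=np.asarray(P)-NC;return np.stack([P@XN,P@YN,P[...,2]],-1)
def leaf(s,n,x=0,a=40,side=1): # dist from hinge, height along leaf z rel. hinge
    a=np.radians(a);return nest(x,side*(s*np.cos(a)-n*np.sin(a)),.055+s*np.sin(a)+n*np.cos(a))
def toolmove(dst,psi=None,st=None):
    st=st or get_state();q=st["ee_rot"];R=Ro.from_quat([q[1],q[2],q[3],q[0]]).as_matrix()
    u=R.T@(np.asarray(dst)-st["position"])/.025
    p0=np.degrees(np.arctan2(R[1,0],R[0,0]))
    t=None if psi is None else -(((psi-p0)+180)%360-180)/6
    return np.round(u,3),None if t is None else round(t,2),np.round(p0,2)
E
python3 - <<'E'
from h import *
from rig import manip
np.set_printoptions(precision=4,suppress=True)
print(manip.finger_overhang)
dt=np.load("pics/top0.npy");ds=np.load("pics/side0.npy")
T=cloud("top",dt)[dt>0];S=cloud("side",ds)[ds>0]
N=tonest(S);m=(N[:,2]>.1)&(N[:,2]<.5)&(abs(N[:,1])<.3)&(N[:,0]>.07);print("wall x in nest",np.percentile(N[m,0],[1,5,50,95]),m.sum())
N=tonest(T);
for sd in(1,-1):
    m=(abs(N[:,0])<.05)&(sd*N[:,1]>.03)&(sd*N[:,1]<.085)&(N[:,2]>.05)
    Q=N[m];
    for _ in range(3):
        A=np.c_[Q[:,1]*sd,np.ones(len(Q))];k=np.linalg.lstsq(A,Q[:,2],rcond=None)[0];r=Q[:,2]-A@k;Q=Q[abs(r)<.006]
    print(sd,np.degrees(np.arctan(k[0])),k[1],len(Q))
for b,x,sd,a in(("L",-.024,1,40),("R",.038,-1,51.5)):print(b,leaf(.145,-.008,x,a,sd))
s=dt.copy()
m=(T[:,0]>.43)&(T[:,0]<.51)&(T[:,1]>0)&(T[:,1]<.09)&(T[:,2]>.017)
print("cast plateau",len(T[m]),T[m].mean(0),cv2.minAreaRect((T[m][:,:2]*1000).astype(np.float32)))
m=(S[:,0]>.43)&(S[:,0]<.51)&(S[:,1]>0)&(S[:,1]<.09)&(S[:,2]>.017)
print("side",S[m].mean(0),cv2.minAreaRect((S[m][:,:2]*1000).astype(np.float32)))
print(toolmove([.47,.047,.15],81.8))
E
```

```text
0.022
wall x in nest [0.141  0.1447 0.1693 0.2053] 24689
1 39.90965063967232 0.03980165233013316 1257
-1 48.83460808577071 0.045709284471049744 859
L [ 0.4798 -0.1158  0.1421]
R [ 0.458  -0.3363  0.1635]
cast plateau 356 [0.4718 0.0471 0.0207] ((471.8744812011719, 46.547523498535156), (56.69868850708008, 42.274024963378906), 81.96331787109375)
side [0.4678 0.0484 0.02  ] ((469.01141357421875, 46.44568634033203), (49.64347457885742, 36.62106704711914), 80.73216247558594)
(array([ 17.706, -16.388,   3.187]), np.float64(-9.28), np.float64(26.12))
```

Request:
{"method": "drive_tool", "body": {"rows": [[0.6, -0.55, 0, -0.3], [1.9, -1.75, 0, -1], [3.2, -3, 0, -1.8], [4.5, -4.2, 0, -2.6], [5.8, -5.4, 0, -3.4], [7.1, -6.6, 0, -4.1], [8.4, -7.8, 0, -4.9], [9.5, -8.8, 0, -5.6]], "grip": 58, "newtons": 20}}

```text
clock: 0.77
position: [0.3652, -0.2231, 0.2295]
ee_rot: [-0.0, 0.866, 0.499, 0.0]
contact_force: [1.2, 0.2, 0.1]
width: 0.058
gripper_force: 0.0
```

```bash
python3 - <<'E'
from h import *
print(toolmove([.4726,.0615,.12],81.8),get_state()["position"],get_state()["clock"])
E
```

```text
(array([12.002, -1.991,  4.382]), np.float64(-3.65), np.float64(59.9)) [ 0.36518005 -0.2230771   0.22948184] 0.7667
```

Request:
{"method": "drive_tool", "body": {"rows": [[1.5, -0.25, 0, -0.5], [3.1, -0.5, 0, -1], [4.7, -0.8, 0, -1.5], [6.3, -1.1, 0, -2], [7.9, -1.35, 0.3, -2.5], [9.5, -1.6, 1.2, -3], [10.8, -1.85, 2.5, -3.4], [11.6, -1.98, 3.7, -3.68]]}}

```text
clock: 1.43
position: [0.4697, 0.0507, 0.1403]
ee_rot: [0.001, 0.755, 0.656, 0.002]
contact_force: [1.3, -1.3, -0.0]
width: 0.058
gripper_force: 0.0
```

Request:
{"method": "drive_tool", "body": {"rows": [[0, 0, 0.4, 0], [0, 0, 0.7, 0], [0, 0, 0.7, 0], [0, 0, 0.7, 0], [0, 0, 0.7, 0], [0, 0, 0.7, 0], [0, 0, 0.7, 0], [0, 0, 0.7, 0]]}}

```text
clock: 2.1
position: [0.4684, 0.0477, 0.1234]
ee_rot: [0.001, 0.756, 0.654, 0.001]
contact_force: [-0.4, 0.3, 0.0]
width: 0.0579
gripper_force: 0.0
```

```bash
python3 - <<'E'
from h import *
print(toolmove([.4726,.0615,.03],81.8),get_state()["position"],get_state()["contact_force"])
p,d=eyes.get_image("top");q,e=eyes.get_image("side")
a=cv2.resize(p[110:200,180:280],None,fx=4,fy=4,interpolation=2);b=cv2.resize(q[200:290,170:270],None,fx=4,fy=4,interpolation=2)
cv2.imwrite("pics/g1.png",np.hstack([a,b])[:,:,::-1])
E
```

```text
(array([0.569, 0.08 , 3.734]), np.float64(-0.01), np.float64(81.74)) [0.4684167  0.04773581 0.12335113] [-0.35518076  0.27785453  0.03756528]
```

View pics/g1.png

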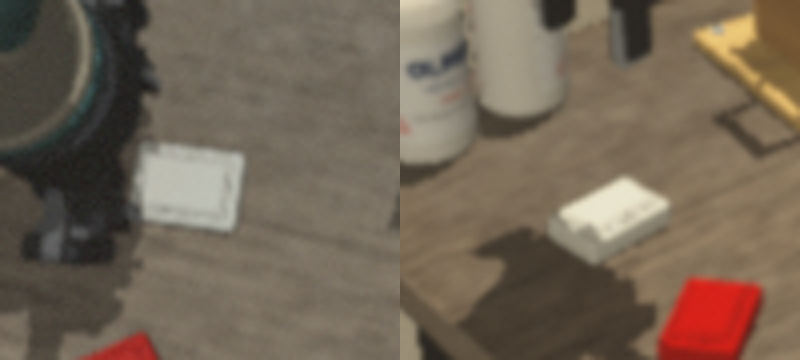

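```bash
python3 - <<'E'
from h import *
P=np.array([.4684,.0477,.1234]);ty=np.array([.99,-.144,0]);tx=np.array([.144,.99,0])
for ov in(.012,.0175,.022,.029):
  print(ov,*[((proj("side",P+a*ty+b*tx-[0,0,ov])-[170,200])*4+[400,0]).round() for a,b in((.029,-.011),(-.029,-.011),(.029,.011),(-.029,.011))])
E
```

```text
0.012 [576.  48.] [642.  82.] [546.  62.] [611.  97.]
0.0175 [577.  56.] [643.  90.] [547.  70.] [612. 105.]
0.022 [578.  63.] [643.  97.] [547.  77.] [613. 112.]
0.029 [579.  73.] [644. 107.] [548.  87.] [614. 123.]
```

Request:
{"method": "drive_tool", "body": {"rows": [[0.3, 0.04, 0.4, 0], [0.57, 0.08, 1, 0], [0.57, 0.08, 1.6, 0], [0.57, 0.08, 2.2, 0], [0.57, 0.08, 2.7, 0], [0.57, 0.08, 3.0, 0], [0.57, 0.08, 3.1, 0], [0.57, 0.08, 3.1, 0]]}}

```text
clock: 2.87
position: [0.4716, 0.0623, 0.0443]
ee_rot: [-0.001, 0.756, 0.655, -0.001]
contact_force: [0.1, -0.4, 0.5]
width: 0.0582
gripper_force: 0.0
```

```bash
python3 - <<'E'
from h import *
s=get_state();print(s["position"])
q,e=eyes.get_image("side");p,d=eyes.get_image("top")
P=s["position"];ty=np.array([.99,-.144,0]);tx=np.array([.144,.99,0])
c=q[215:285,180:270].copy();c=cv2.resize(c,None,fx=8,fy=8,interpolation=2)
for ov,col in((.0,(0,255,0)),(.0175,(255,0,0)),(.029,(0,0,255))):
  for a,b in((-.029,-.011),(-.029,.011)):
    x=(proj("side",P+a*ty+b*tx-[0,0,ov])-[180,215])*8;cv2.circle(c,tuple(int(v) for v in x),3,col,-1)
cv2.imwrite("pics/g2.png",c[:,:,::-1])
N=cloud("side",e);D=(N-P);a=D@ty;b=D@tx
m=(e>0)&(abs(b)<.02)&(a<-.025)&(a>-.05)&(D[...,2]>-.04)&(D[...,2]<.03)&(N[...,2]>.012)
print(np.percentile(N[m][:,2],[0,2,5,10]),m.sum())
E
```

```text
[0.47158711 0.06227574 0.04426102]
[0.05063079 0.05110988 0.05154553 0.05474643] 76
```

View pics/g2.png

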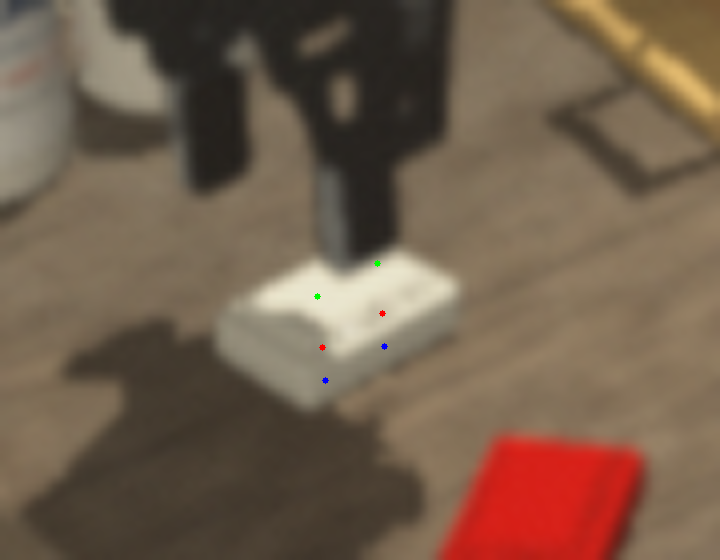

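Request:
{"method": "drive_tool", "body": {"rows": [[0, 0.04, 0.2, 0], [0, 0.04, 0.4, 0], [0, 0.04, 0.55, 0], [0, 0.04, 0.55, 0], [0, 0.04, 0.55, 0], [0, 0.04, 0.55, 0], [0, 0.04, 0.55, 0], [0, 0.04, 0.55, 0]]}}

```text
clock: 3.63
position: [0.4732, 0.0619, 0.0315]
ee_rot: [0.0, 0.756, 0.655, 0.0]
contact_force: [0.0, 0.5, -0.4]
width: 0.0576
gripper_force: 0.0
```

```bash
python3 - <<'E'
from h import *
s=get_state();print(s["position"],s["contact_force"])
q,e=eyes.get_image("side")
P=s["position"];ty=np.array([.99,-.144,0]);tx=np.array([.144,.99,0])
N=cloud("side",e);g=q.max(2)
m=(e>0)&(np.abs(N-P).max(-1)<.07)&(g<90)&(N[...,2]>.004)
Q=N[m];D=Q-P
for lo,hi in((-.06,-.02),(.02,.06)):
  k=(D@ty>lo)&(D@ty<hi);i=np.argsort(Q[k][:,2])[:8];print(k.sum(),np.c_[D[k][i]@tx,D[k][i]@ty,Q[k][i][:,2]].round(4).tolist())
cv2.imwrite("pics/g3.png",cv2.resize(q[215:285,180:270],None,fx=8,fy=8,interpolation=2)[:,:,::-1])
E
```

```text
[0.4731865  0.06187767 0.0314896 ] [ 0.01640662  0.48752588 -0.44377196]
177 [[0.0057, -0.0359, 0.0466], [-0.0017, -0.0412, 0.0479], [0.0039, -0.0409, 0.0479], [0.0027, -0.043, 0.0483], [-0.0042, -0.0418, 0.0496], [0.0015, -0.0417, 0.0498], [-0.0024, -0.0405, 0.05], [-0.005, -0.0374, 0.05]]
216 [[-0.0066, 0.0311, 0.0385], [0.0052, 0.0309, 0.0387], [0.0001, 0.03, 0.0394], [-0.0132, 0.0317, 0.0407], [-0.0073, 0.0316, 0.0408], [-0.0014, 0.0316, 0.0408], [-0.0085, 0.0294, 0.0411], [-0.0026, 0.0293, 0.0412]]
```

View pics/g3.png

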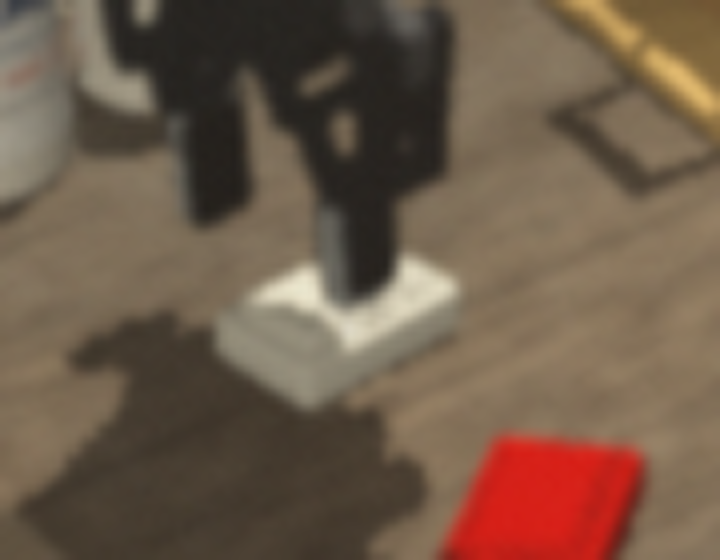

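Request:
{"method": "drive_tool", "body": {"rows": [[0, 0, 0.1, 0], [0, 0, 0.2, 0], [0, 0, 0.3, 0], [0, 0, 0.4, 0], [0, 0, 0.4, 0], [0, 0, 0.4, 0], [0, 0, 0.4, 0], [0, 0, 0.4, 0]]}}

```text
clock: 4.35
position: [0.4731, 0.0619, 0.0213]
ee_rot: [0.0, 0.756, 0.655, 0.0]
contact_force: [-0.6, -0.4, 0.2]
width: 0.058
gripper_force: 0.0
```

```bash
python3 - <<'E'
from h import *
s=get_state();print(s["position"],s["contact_force"])
q,e=eyes.get_image("side");p,d=eyes.get_image("top")
A=cv2.resize(q[215:285,180:270],(540,420),interpolation=2);P=s["position"]
ty=np.array([.99,-.144,0]);tx=np.array([.144,.99,0])
for a in(-.029,.029):
  for b in(-.011,.011):
    x=(proj("side",P+a*ty+b*tx-[0,0,.0175])-[180,215])*6;cv2.circle(A,tuple(int(v) for v in x),3,(255,0,0),-1)
B=cv2.resize(p[130:200,180:260],None,fx=3,fy=3,interpolation=2);B=cv2.copyMakeBorder(B,0,210,0,0,0)
cv2.imwrite("pics/g4.png",np.hstack([A,B])[:,:,::-1])
E
```

```text
[0.47307366 0.0619023  0.02133359] [-0.61085149 -0.36575782  0.21431244]
```

View pics/g4.png

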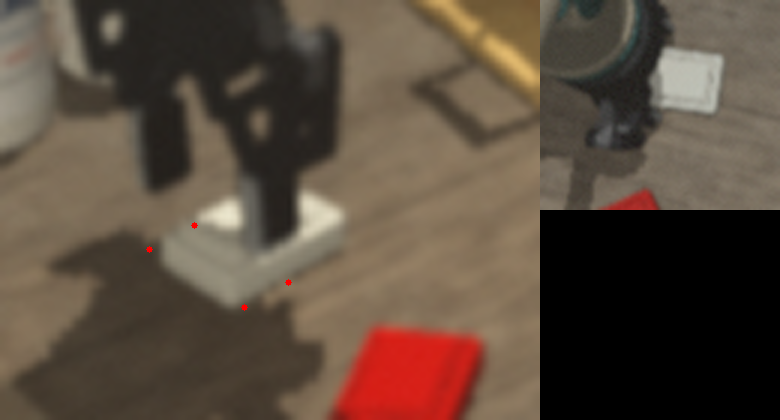

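```bash
python3 - <<'E'
from h import *
for z in(.0,.005,.01,.015,.02,.025,.03):
  f=lambda x,y:(180+x/6,215+y/6)
  a=atz("side",*f(160,188),z);b=atz("side",*f(272,245),z);print(z,a[:2].round(4),b[:2].round(4),((a+b)/2)[:2].round(4),np.linalg.norm(a-b).round(4))
E
```

```text
0.0 [0.5352 0.0303] [0.4691 0.0358] [0.5022 0.033 ] 0.0664
0.005 [0.5296 0.0355] [0.4639 0.041 ] [0.4968 0.0382] 0.0659
0.01 [0.5239 0.0408] [0.4588 0.0461] [0.4914 0.0434] 0.0653
0.015 [0.5182 0.046 ] [0.4537 0.0513] [0.486  0.0486] 0.0648
0.02 [0.5126 0.0512] [0.4486 0.0565] [0.4806 0.0538] 0.0642
0.025 [0.5069 0.0564] [0.4434 0.0617] [0.4752 0.059 ] 0.0637
0.03 [0.5012 0.0616] [0.4383 0.0668] [0.4698 0.0642] 0.0631
```

Request:
{"method": "drive_tool", "body": {"rows": [[0, 0, 0.1, 0], [0, 0, 0.2, 0], [0, 0, 0.3, 0], [0, 0, 0.35, 0], [0, 0, 0.4, 0], [0, 0, 0.4, 0], [0, 0, 0.4, 0], [0, 0, 0.4, 0]]}}

```text
clock: 5.12
position: [0.473, 0.0619, 0.0113]
ee_rot: [0.0, 0.756, 0.655, 0.0]
contact_force: [-0.3, 0.2, 0.1]
width: 0.0581
gripper_force: 0.0
```

Request:
{"method": "drive_tool", "body": {"rows": [[0, 0, 0.04, 0], [0, 0, 0.08, 0], [0, 0, 0.12, 0], [0, 0, 0.16, 0], [0, 0, 0.2, 0], [0, 0, 0.22, 0], [0, 0, 0.22, 0], [0, 0, 0.22, 0]]}}

```text
clock: 5.78
position: [0.473, 0.0619, 0.0057]
ee_rot: [0.0, 0.756, 0.655, -0.0]
contact_force: [-0.0, -0.1, -0.1]
width: 0.058
gripper_force: 0.0
```

```bash
python3 - <<'E'
from h import *
s=get_state();print(s["position"],s["contact_force"])
q,e=eyes.get_image("side")
N=cloud("side",e);P=s["position"];D=N-P;ty=np.array([.99,-.144,0]);tx=np.array([.144,.99,0])
m=(e>0)&(q.max(2)<80)&(abs(D@tx)<.02)&(abs(D@ty)>.025)&(abs(D@ty)<.04)&(D[...,2]<.03)
print(np.sort(N[m][:,2])[:30].round(4))
A=cv2.resize(q[215:285,180:270],None,fx=6,fy=6,interpolation=2)
cv2.imwrite("pics/g5.png",A[:,:,::-1])
E
```

```text
[0.47295927 0.0618859  0.00574343] [-0.02505914 -0.07886663 -0.10273968]
[-0.0036 -0.0023 -0.0022 -0.002  -0.0017 -0.0017 -0.0015 -0.0015 -0.0015
 -0.0012 -0.0012 -0.0011 -0.0011 -0.001  -0.0009 -0.0009 -0.0008 -0.0008
 -0.0007 -0.0007 -0.0006 -0.0005 -0.0005 -0.0005 -0.0005 -0.0005 -0.0004
 -0.0004 -0.0004 -0.0003]
```

View pics/g5.png

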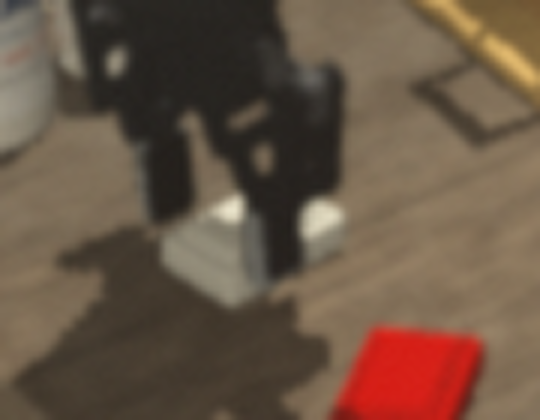

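Request:
{"method": "drive_tool", "body": {"rows": [[0, 0, 0.06, 0], [0, 0, 0.06, 0], [0, 0, 0.06, 0], [0, 0, 0.06, 0], [0, 0, 0.06, 0], [0, 0, 0.06, 0], [0, 0, 0.06, 0], [0, 0, 0.06, 0]], "grip": 40, "newtons": 20}}

```text
clock: 6.5
position: [0.4732, 0.0619, 0.0043]
ee_rot: [0.0, 0.756, 0.655, 0.0]
contact_force: [-0.1, 0.5, 0.6]
width: 0.0437
gripper_force: 20.5
```

Request:
{"method": "drive_tool", "body": {"rows": [[0, 0, -0.2, 0], [0, 0, -0.8, 0], [0, 0, -1.8, 0], [0, 0, -3, 0], [0, 0, -4.2, 0], [0, 0, -5.3, 0], [0, 0, -6.1, 0], [0, 0, -6.4, 0]]}}

```text
clock: 7.17
position: [0.4745, 0.0619, 0.1676]
ee_rot: [0.002, 0.756, 0.655, 0.002]
contact_force: [0.7, -0.2, -0.5]
width: 0.0434
gripper_force: 20.6
```

Request:
{"method": "drive_tool", "body": {"rows": [[-0.6, 0.1, 0, 0.2], [-1.8, 0.35, 0, 0.5], [-3.2, 0.6, 0, 0.9], [-4.7, 0.9, 0, 1.3], [-6.2, 1.2, 0, 1.7], [-7.6, 1.45, 0, 2], [-8.6, 1.65, 0, 2.2], [-9.1, 1.75, 0, 2.28]]}}

```text
clock: 7.83
position: [0.4833, -0.1725, 0.1633]
ee_rot: [-0.0, 0.829, 0.559, -0.001]
contact_force: [0.6, 0.2, -1.2]
width: 0.0436
gripper_force: 20.6
```

```bash
python3 - <<'E'
from h import *
s=get_state();print(s["position"],s["width"],tonest(s["position"]))
print(toolmove(nest(0,.0675,.118),68.1))
p,d=eyes.get_image("top");q,e=eyes.get_image("side")
s=get_state();print(s["position"],s["contact_force"],toolmove(nest(0,.0675,.118),68.1))
for n,im,D in(("top",p,d),("side",q,e)):
    N=tonest(cloud(n,D));t=tonest(s["position"]);z0=t[2]
    m=(D>0)&(im.min(2)>120)&(im.max(2).astype(int)-im.min(2)<45)&(np.abs(N[...,:2]-t[:2]).max(-1)<.07)&(N[...,2]>z0-.02)&(N[...,2]<z0+.03)
    Q=N[m];print(n,m.sum());
    if m.sum()>5:print(np.percentile(Q,[3,50,97],axis=0).round(4))
E
```

```text
[ 0.4833226  -0.17254921  0.1633002 ] 0.043573687698222466 [0.00044753 0.06490123 0.1633002 ]
(array([ 0.106, -0.016,  1.812]), np.float64(-0.03), np.float64(67.92))
[ 0.48344603 -0.17104124  0.16335127] [ 0.10201483  1.13587757 -0.56672774] (array([0.046, 0.003, 1.814]), np.float64(-0.03), np.float64(67.95))
top 30
[[-0.0197  0.0221  0.1715]
 [-0.0089  0.0237  0.1748]
 [ 0.0068  0.0261  0.1772]]
side 55
[[-0.0222  0.0204  0.1672]
 [-0.0168  0.0327  0.1743]
 [ 0.0006  0.0435  0.1806]]
```

Request:
{"method": "drive_tool", "body": {"rows": [[0.04, 0, 0.3, 0], [0.04, 0, 0.7, 0], [0.04, 0, 1.1, 0], [0.04, 0, 1.4, 0], [0.04, 0, 1.65, 0], [0.04, 0, 1.78, 0], [0.04, 0, 1.8, 0], [0.04, 0, 1.8, 0]]}}

```text
clock: 8.6
position: [0.4843, -0.1684, 0.1191]
ee_rot: [-0.0, 0.828, 0.56, -0.0]
contact_force: [-0.0, 0.0, -1.0]
width: 0.0436
gripper_force: 20.6
```

Request:
{"method": "drive_tool", "body": {"rows": [[0, 0, 0.03, 0], [0, 0, 0.07, 0], [-0.01, 0, 0.11, 0], [-0.02, 0, 0.15, 0], [-0.03, 0, 0.19, 0], [-0.04, 0, 0.23, 0], [-0.05, 0, 0.27, 0], [-0.06, 0, 0.3, 0]]}}

```text
clock: 9.27
position: [0.4841, -0.1707, 0.1128]
ee_rot: [0.001, 0.828, 0.56, 0.0]
contact_force: [-2.3, -0.9, 9.6]
width: 0.0435
gripper_force: 21.6
```

Request:
{"method": "drive_tool", "body": {"rows": [[-0.01, 0, 0.03, 0], [-0.03, 0, 0.06, 0], [-0.04, 0, 0.09, 0], [-0.05, 0, 0.12, 0], [-0.06, 0, 0.15, 0], [-0.07, 0, 0.18, 0], [-0.08, 0, 0.2, 0], [-0.08, 0, 0.2, 0]]}}

```text
clock: 9.93
position: [0.4839, -0.1735, 0.1094]
ee_rot: [0.002, 0.828, 0.56, 0.0]
contact_force: [-2.3, -1.6, 14.7]
width: 0.0432
gripper_force: 22.8
```

```bash
cat > look.py <<'E'
from h import *
import sys
# white cast as seen in nest coords
s=get_state();print(s["position"].round(4),s["contact_force"].round(1),tonest(s["position"]).round(4))
for n in("top","side"):
    im,D=eyes.get_image(n);N=tonest(cloud(n,D));cv2.imwrite(f"pics/last_{n}.png",im[:,:,::-1])
    m=(D>0)&(im.min(2)>115)&(im.max(2).astype(int)-im.min(2)<45)&(abs(N[...,0])<.035)&(abs(N[...,1])<.1)&(N[...,2]>.06)&(N[...,2]<.19)
    k,l,st,ce=cv2.connectedComponentsWithStats(m.astype(np.uint8))
    if k<2:print(n,"none");continue
    i=1+np.argmax(st[1:,4]);Q=N[l==i]
    A=np.c_[Q[:,1],np.ones(len(Q))];f=np.polyfit(Q[:,1],Q[:,2],1)
    print(n,len(Q),np.percentile(Q,[3,50,97],axis=0).round(4).tolist(),"slope deg",np.degrees(np.arctan(f[0])).round(1))
E
python3 look.py
```

```text
[ 0.4839 -0.1735  0.1094] [-2.3 -1.6 14.7] [0.0014 0.0643 0.1094]
top 68 [[0.0103, -0.0993, 0.1657], [0.0217, -0.0946, 0.1687], [0.0336, -0.0905, 0.1715]] slope deg 4.4
side 58 [[-0.0213, 0.0203, 0.1107], [-0.0159, 0.0321, 0.1195], [0.005, 0.0426, 0.1252]] slope deg 3.7
```

Request:
{"method": "drive_tool", "body": {"rows": [[0, 0, 0, 0], [0, 0, 0, 0], [0, 0, 0, 0], [0, 0, 0.02, 0], [-0.01, 0, 0.04, 0], [-0.02, 0, 0.06, 0], [-0.03, 0, 0.08, 0], [-0.03, 0, 0.08, 0]], "grip": 43.2}}

```text
clock: 10.7
position: [0.4837, -0.1742, 0.1074]
ee_rot: [0.002, 0.828, 0.56, 0.0]
contact_force: [-2.5, -1.4, 15.0]
width: 0.0434
gripper_force: 23.8
```

```bash
python3 look.py
```

```text
[ 0.4837 -0.1742  0.1074] [-2.5 -1.4 15. ] [0.0014 0.0635 0.1074]
top 67 [[0.0102, -0.0992, 0.1663], [0.0215, -0.0945, 0.1692], [0.034, -0.0905, 0.1711]] slope deg 6.8
side 57 [[-0.0221, 0.0215, 0.1082], [-0.0159, 0.0316, 0.1167], [0.0054, 0.0439, 0.1227]] slope deg 8.2
```

Request:
{"method": "drive_tool", "body": {"rows": [[-0.01, 0, 0.03, 0], [-0.02, 0, 0.06, 0], [-0.03, 0, 0.09, 0], [-0.05, 0, 0.12, 0], [-0.06, 0, 0.15, 0], [-0.07, 0, 0.18, 0], [-0.08, 0, 0.2, 0], [-0.08, 0, 0.2, 0]], "grip": 43.3}}

```text
clock: 11.47
position: [0.4831, -0.176, 0.1024]
ee_rot: [0.002, 0.828, 0.56, 0.001]
contact_force: [-4.2, -2.4, 14.0]
width: 0.0434
gripper_force: 25.0
```

```bash
python3 look.py
```

```text
[ 0.4831 -0.176   0.1024] [-4.2 -2.4 14. ] [0.0015 0.0617 0.1024]
top 67 [[0.0102, -0.0997, 0.1653], [0.0214, -0.0948, 0.1689], [0.0337, -0.0905, 0.1708]] slope deg 8.1
side 46 [[-0.0219, 0.0216, 0.1005], [-0.017, 0.0308, 0.1091], [0.0019, 0.0414, 0.115]] slope deg 12.1
```

Request:
{"method": "drive_tool", "body": {"rows": [[0.04, 0, 0, 0], [0.08, 0, 0, 0], [0.13, 0, 0.0, 0], [0.18, 0, 0.0, 0], [0.22, 0, 0.02, 0], [0.26, 0, 0.04, 0], [0.3, 0, 0.06, 0], [0.3, 0, 0.06, 0]]}}

```text
clock: 12.23
position: [0.4836, -0.1751, 0.102]
ee_rot: [0.006, 0.827, 0.562, -0.005]
contact_force: [-12.4, -17.0, 20.4]
width: 0.0433
gripper_force: 26.0
```

```bash
python3 look.py
```

```text
[ 0.4836 -0.1751  0.102 ] [-12.4 -17.   20.4] [0.0017 0.0627 0.102 ]
top 77 [[-0.0175, 0.0206, 0.1028], [-0.0016, 0.0241, 0.1073], [0.0223, 0.0287, 0.1136]] slope deg 41.4
side 48 [[-0.0225, 0.0216, 0.1014], [-0.0156, 0.0327, 0.1087], [0.0066, 0.0438, 0.1152]] slope deg 3.8
```

Request:
{"method": "drive_tool", "body": {"rows": [[-0.15, 0, -0.3, 0], [-0.1, 0, -0.6, 0], [0, 0, -0.9, 0], [0.08, 0, -1.05, 0], [0.08, 0, -1.05, 0], [0.08, 0, -1.05, 0], [0.08, 0, -1.05, 0], [0.08, 0, -1.05, 0]]}}

```text
clock: 13.0
position: [0.4851, -0.1651, 0.124]
ee_rot: [-0.001, 0.828, 0.56, -0.0]
contact_force: [0.2, 0.1, -2.3]
width: 0.0435
gripper_force: 23.6
```

```bash
python3 look.py
```

```text
[ 0.4851 -0.1651  0.124 ] [ 0.2  0.1 -2.3] [-0.0006  0.0725  0.124 ]
top 65 [[0.0101, -0.0992, 0.166], [0.0218, -0.0946, 0.1688], [0.0335, -0.0905, 0.1709]] slope deg -0.5
side 49 [[-0.0232, 0.0304, 0.1219], [-0.0188, 0.0411, 0.1302], [-0.0043, 0.0507, 0.1372]] slope deg 9.9
```

Request:
{"method": "drive_tool", "body": {"rows": [[0, 0, 0.15, 0], [0, 0, 0.3, 0], [0, 0, 0.4, 0], [-0.02, 0, 0.46, 0], [-0.05, 0, 0.52, 0], [-0.08, 0, 0.58, 0], [-0.11, 0, 0.64, 0], [-0.14, 0, 0.7, 0]], "grip": 43.4}}

```text
clock: 13.77
position: [0.4849, -0.1698, 0.1081]
ee_rot: [0.001, 0.828, 0.56, 0.0]
contact_force: [-0.6, -0.8, 9.9]
width: 0.0438
gripper_force: 21.5
```

```bash
python3 look.py
```

```text
[ 0.4849 -0.1698  0.1081] [-0.6 -0.8  9.9] [0.0008 0.0681 0.1081]
top 66 [[0.0104, -0.0994, 0.1648], [0.0218, -0.0946, 0.1685], [0.0339, -0.0908, 0.1717]] slope deg 3.7
side 52 [[-0.0214, 0.0268, 0.1057], [-0.0168, 0.0369, 0.1147], [0.0005, 0.0478, 0.1214]] slope deg 11.9
```

Request:
{"method": "drive_tool", "body": {"rows": [[0.02, 0, 0.04, 0], [0.03, 0, 0.08, 0], [0.03, 0, 0.12, 0], [0.03, 0, 0.16, 0], [0.03, 0, 0.2, 0], [0.03, 0, 0.24, 0], [0.03, 0, 0.28, 0], [0.03, 0, 0.28, 0]], "grip": 43.7}}

```text
clock: 14.53
position: [0.4851, -0.1696, 0.1012]
ee_rot: [0.002, 0.828, 0.56, 0.0]
contact_force: [-1.7, -4.2, 8.5]
width: 0.0438
gripper_force: 12.5
```

```bash
python3 look.py
```

```text
[ 0.4851 -0.1696  0.1012] [-1.7 -4.2  8.5] [0.001  0.0683 0.1012]
top 66 [[0.0103, -0.0997, 0.165], [0.0219, -0.0946, 0.1686], [0.0335, -0.0909, 0.1712]] slope deg 5.7
side 44 [[-0.022, 0.0284, 0.0964], [-0.0177, 0.0379, 0.1052], [-0.0008, 0.0474, 0.1118]] slope deg 16.7
```

Request:
{"method": "drive_tool", "body": {"rows": [[0, 0, -0.4, 0], [0, 0, -1, 0], [0, 0, -1.7, 0], [0, 0, -2.4, 0], [0.2, 0, -3, 0], [0.6, -0.1, -3.5, 0], [1.1, -0.3, -3.6, 0], [1.8, -0.5, -3.6, 0]], "grip": 43}}

```text
clock: 15.3
position: [0.4897, -0.1212, 0.1907]
ee_rot: [0.0, 0.829, 0.559, 0.0]
contact_force: [-0.0, -0.5, -1.2]
width: 0.0435
gripper_force: 20.7
```

Request:
{"method": "drive_tool", "body": {"rows": [[0.8, -0.2, 0, 0], [1.6, -0.4, 0, 0], [2.4, -0.6, 0.2, 0], [3.0, -0.7, 0.8, 0], [3.2, -0.7, 1.7, 0], [3.2, -0.7, 2.8, 0], [3.2, -0.7, 3.8, 0], [3.2, -0.7, 4.6, 0]]}}

```text
clock: 15.97
position: [0.5011, -0.0392, 0.0727]
ee_rot: [-0.002, 0.828, 0.56, -0.001]
contact_force: [-0.4, 0.6, 0.1]
width: 0.0436
gripper_force: 20.7
```

Request:
{"method": "drive_tool", "body": {"rows": [[0, 0, 0.5, 0], [0, 0, 0.9, 0], [0, 0, 1.1, 0], [0, 0, 1.1, 0], [0, 0, 1.1, 0], [0, 0, 1.1, 0], [0, 0, 1.1, 0], [0, 0, 1.1, 0]]}}

```text
clock: 16.63
position: [0.5037, -0.0411, 0.0483]
ee_rot: [0.001, 0.829, 0.56, 0.001]
contact_force: [0.2, -0.0, 0.1]
width: 0.0435
gripper_force: 20.6
```

```bash
python3 - <<'E'
from h import *
s=get_state();t=tonest(s["position"]);print(s["position"],t,s["contact_force"])
for n in("side",):
    im,D=eyes.get_image(n);N=tonest(cloud(n,D))
    m=(D>0)&(im.min(2)>110)&(im.max(2).astype(int)-im.min(2)<45)&(np.abs(N[...,:2]-t[:2]).max(-1)<.06)&(N[...,2]>.003)&(N[...,2]<t[2]+.03)
    Q=N[m];print(n,len(Q),np.percentile(Q,[1,50,99],axis=0).round(4).tolist())
    for lo in np.arange(-.06,.06,.01):
        k=abs(Q[:,1]-t[1]-lo)<.005
        if k.sum()>3:print(lo.round(2),k.sum(),np.percentile(Q[k,2],[5,95]).round(4))
E
```

```text
[ 0.50372209 -0.04109613  0.0483467 ] [-0.02965548  0.19447692  0.0483467 ] [ 0.21093863 -0.02989251  0.12264205]
side 120 [[-0.0527, 0.1528, 0.0384], [-0.0447, 0.1708, 0.057], [-0.012, 0.2069, 0.0714]]
-0.04 20 [0.0396 0.0552]
-0.03 38 [0.0409 0.0604]
-0.02 24 [0.0439 0.0624]
0.01 38 [0.0619 0.0712]
```

Request:
{"method": "drive_tool", "body": {"rows": [[0, 0, 0.3, 0], [0, 0, 0.7, 0], [0, 0, 1.1, 0], [0, 0, 1.35, 0], [0, 0, 1.5, 0], [0, 0, 1.58, 0], [0, 0, 1.66, 0], [0, 0, 1.72, 0]]}}

```text
clock: 17.35
position: [0.5047, -0.0396, 0.0054]
ee_rot: [0.0, 0.829, 0.559, 0.002]
contact_force: [0.1, 4.9, 9.1]
width: 0.0436
gripper_force: 22.6
```

Request:
{"method": "drive_tool", "body": {"rows": [[0, 0, 0.04, 0], [0, 0, 0.08, 0], [0, 0, 0.12, 0], [0, 0, 0.14, 0], [0, 0, 0.14, 0], [0, 0, 0.14, 0], [0, 0, 0.14, 0], [0, 0, 0.14, 0]]}}

```text
clock: 18.02
position: [0.505, -0.04, 0.002]
ee_rot: [0.001, 0.829, 0.559, 0.002]
contact_force: [1.5, 5.6, 7.0]
width: 0.0434
gripper_force: 22.6
```

Request:
{"method": "drive_tool", "body": {"rows": [[0, 0, 0, 0], [0, 0, 0, 0], [0, 0, 0, 0], [0, 0, 0, 0], [0, 0, -0.1, 0], [-0.1, 0, -0.2, 0], [-0.3, 0, -0.3, 0], [-0.5, 0, -0.3, 0]], "grip": 56}}

```text
clock: 18.68
position: [0.4987, -0.053, 0.0091]
ee_rot: [0.0, 0.828, 0.56, 0.0]
contact_force: [0.3, -1.0, 0.5]
width: 0.0558
gripper_force: 0.0
```

```bash
python3 - <<'E'
from h import *
s=get_state();t=tonest(s["position"]);print(s["position"],t,s["contact_force"])
for n in("side","top"):
    im,D=eyes.get_image(n);N=tonest(cloud(n,D))
    m=(D>0)&(im.min(2)>110)&(im.max(2).astype(int)-im.min(2)<45)&(np.abs(N[...,:2]-t[:2]).max(-1)<.08)&(N[...,2]>.003)&(N[...,2]<.028)
    Q=N[m];print(n,len(Q),np.percentile(Q,[1,50,99],axis=0).round(4).tolist(),cv2.minAreaRect((Q[:,:2]*1000).astype(np.float32)))
    for lo in np.arange(.12,.25,.01):
        k=abs(Q[:,1]-lo)<.005
        if k.sum()>3:print(lo.round(2),k.sum(),np.percentile(Q[k],[5,95],axis=0).round(4)[:,[0,2]].tolist())
E
```

```text
[ 0.49870919 -0.05304994  0.00910884] [-0.02984801  0.18151599  0.00910884] [ 0.29198642 -0.98075361  0.45945804]
side 121 [[-0.052, 0.1539, 0.006], [-0.0442, 0.2001, 0.0155], [-0.0143, 0.2124, 0.0222]] ((-14.100746154785156, 213.82615661621094), (132.13092041015625, 52.29301834106445), 47.027015686035156)
0.16 13 [[-0.0496, 0.0065], [-0.0425, 0.0169]]
0.18 6 [[-0.025, 0.0196], [-0.0154, 0.0217]]
0.19 23 [[-0.0503, 0.0063], [-0.0387, 0.0209]]
0.2 39 [[-0.0514, 0.0077], [-0.0205, 0.0212]]
0.21 36 [[-0.0508, 0.0073], [-0.0178, 0.0192]]
top 162 [[-0.0692, 0.1029, 0.0064], [-0.0332, 0.1623, 0.017], [-0.0072, 0.1744, 0.0237]] ((-38.45457077026367, 133.89572143554688), (79.95802307128906, 44.35390090942383), 71.80643463134766)
0.16 96 [[-0.0479, 0.0093], [-0.0083, 0.0221]]
0.17 54 [[-0.0484, 0.0136], [-0.0139, 0.0234]]
```

Request:
{"method": "drive_tool", "body": {"rows": [[0, 0, 0.1, 0], [0, 0, 0.16, 0], [0, 0, 0.16, 0], [0, 0, 0.16, 0], [0, 0, 0.16, 0], [0, 0, 0.16, 0], [0, 0, 0.16, 0], [0, 0, 0.16, 0]], "grip": 43}}

```text
clock: 19.45
position: [0.4988, -0.053, 0.0058]
ee_rot: [0.001, 0.828, 0.56, 0.0]
contact_force: [-4.1, -1.0, 12.3]
width: 0.0436
gripper_force: 18.7
```

Request:
{"method": "drive_tool", "body": {"rows": [[0, 0, -0.3, 0], [0, 0, -1.1, 0], [0, 0, -2.2, 0], [0, 0, -3.4, 0], [0, 0, -4.6, 0], [0, 0, -5.6, 0], [-0.1, 0.1, -6.4, 0], [-0.3, 0.2, -6.8, 0]]}}

```text
clock: 20.12
position: [0.5016, -0.0613, 0.1773]
ee_rot: [0.002, 0.828, 0.56, 0.002]
contact_force: [0.7, -1.0, 0.0]
width: 0.0432
gripper_force: 18.6
```

```bash
python3 - <<'E'
from h import *
s=get_state();print(s["position"],tonest(s["position"]),s["width"],s["gripper_force"])
print(toolmove(nest(0,.078,.172),68.1))
E
```

```text
[ 0.50160993 -0.06131739  0.1773041 ] [-0.02407293  0.17492709  0.1773041 ] 0.04317700122806958 18.626395761966705
(array([-3.878,  0.958,  0.213]), np.float64(0.01), np.float64(68.16))
```

Request:
{"method": "drive_tool", "body": {"rows": [[-0.6, 0.15, 0, 0], [-1.4, 0.35, 0, 0], [-2.3, 0.55, 0, 0], [-3.2, 0.75, 0, 0], [-3.9, 0.88, 0, 0], [-4.3, 0.96, 0.1, 0], [-4.4, 0.96, 0.4, 0], [-4.4, 0.96, 0.8, 0]]}}

```text
clock: 20.78
position: [0.4815, -0.1727, 0.1538]
ee_rot: [-0.0, 0.829, 0.559, 0.0]
contact_force: [0.4, 0.4, -0.6]
width: 0.0433
gripper_force: 18.6
```

Request:
{"method": "drive_tool", "body": {"rows": [[0, 0, 0.4, 0], [0, 0, 0.8, 0], [0, 0, 1.1, 0], [0, 0, 1.2, 0], [0, 0, 1.2, 0], [0, 0, 1.2, 0], [0, 0, 1.2, 0], [0, 0, 1.2, 0]], "grip": 43.5}}

```text
clock: 21.45
position: [0.4818, -0.1721, 0.1247]
ee_rot: [0.0, 0.828, 0.56, 0.0]
contact_force: [-0.3, -0.8, -1.0]
width: 0.0436
gripper_force: 14.0
```

```bash
python3 look.py
```

```text
[ 0.4818 -0.1721  0.1247] [-0.3 -0.8 -1. ] [-0.0011  0.0647  0.1247]
top 65 [[0.0108, -0.0992, 0.1665], [0.0216, -0.0948, 0.1687], [0.0336, -0.0904, 0.171]] slope deg 6.0
side 50 [[-0.0248, 0.0745, 0.1277], [-0.0201, 0.0876, 0.1384], [0.0087, 0.0947, 0.144]] slope deg 15.6
```

Request:
{"method": "drive_tool", "body": {"rows": [[0, 0, 0.15, 0], [0, 0, 0.28, 0], [0, 0, 0.34, 0], [0, 0, 0.4, 0], [-0.02, 0, 0.46, 0], [-0.03, 0, 0.52, 0], [-0.04, 0, 0.58, 0], [-0.05, 0, 0.62, 0]], "grip": 43.6}}

```text
clock: 22.22
position: [0.4814, -0.1736, 0.109]
ee_rot: [0.0, 0.829, 0.56, 0.0]
contact_force: [-0.3, -1.2, 3.6]
width: 0.0437
gripper_force: 12.6
```

```bash
cat > look2.py <<'E'
from h import *
s=get_state();t=tonest(s["position"]);print(t.round(4),s["contact_force"].round(1))
im,D=eyes.get_image("side");N=tonest(cloud("side",D))
m=(D>0)&(im.min(2)>105)&(im.max(2).astype(int)-im.min(2)<45)&(abs(N[...,0])<.035)&(N[...,1]>0)&(N[...,1]<.107)&(N[...,2]>.06)&(N[...,2]<t[2]+.05)
Q=N[m];
for lo in np.arange(.005,.115,.01):
    k=abs(Q[:,1]-lo)<.005
    if k.sum()>2:print((lo).round(3),k.sum(),"z",np.percentile(Q[k,2],[5,50,95]).round(4),"x",np.percentile(Q[k,0],[5,95]).round(4))
E
python3 look2.py
```

```text
[-0.001   0.0632  0.109 ] [-0.3 -1.2  3.6]
0.045 11 z [0.0974 0.1041 0.1084] x [-0.0233 -0.0176]
0.055 6 z [0.1033 0.1065 0.1087] x [-0.0237 -0.022 ]
0.075 19 z [0.116  0.1297 0.1362] x [-0.0228 -0.0061]
0.085 51 z [0.1252 0.1339 0.1369] x [-0.0246  0.0133]
0.095 9 z [0.1291 0.1306 0.1342] x [-0.0195  0.0118]
```

Request:
{"method": "drive_tool", "body": {"rows": [[0, 0, 0.04, 0], [-0.01, 0, 0.08, 0], [-0.02, 0, 0.12, 0], [-0.03, 0, 0.16, 0], [-0.04, 0, 0.2, 0], [-0.05, 0, 0.24, 0], [-0.06, 0, 0.26, 0], [-0.06, 0, 0.26, 0]]}}

```text
clock: 22.93
position: [0.4805, -0.1751, 0.1025]
ee_rot: [0.0, 0.828, 0.56, -0.0]
contact_force: [-0.9, -1.7, 2.6]
width: 0.0439
gripper_force: 12.9
```

```bash
python3 look2.py
```

```text
[-0.0012  0.0615  0.1025] [-0.9 -1.7  2.6]
0.045 5 z [0.0941 0.097  0.1006] x [-0.0233 -0.0208]
0.075 27 z [0.1124 0.1232 0.1317] x [-0.0233 -0.0002]
0.085 50 z [0.1203 0.1291 0.1327] x [-0.0229  0.0152]
```

Request:
{"method": "drive_tool", "body": {"rows": [[0, 0, 0.03, 0], [-0.01, 0, 0.06, 0], [-0.02, 0, 0.09, 0], [-0.03, 0, 0.12, 0], [-0.03, 0, 0.14, 0], [-0.03, 0, 0.14, 0], [-0.03, 0, 0.14, 0], [-0.03, 0, 0.14, 0]]}}

```text
clock: 23.65
position: [0.4809, -0.177, 0.1007]
ee_rot: [0.002, 0.828, 0.56, -0.0]
contact_force: [-2.7, -2.7, 13.5]
width: 0.0435
gripper_force: 13.7
```

```bash
python3 look2.py; python3 - <<'E'
import cv2,numpy as np
a=cv2.imread("pics/last_side.png")
E
```

```text
[-0.0002  0.0599  0.1007] [-2.7 -2.7 13.5]
0.045 6 z [0.0916 0.0951 0.0979] x [-0.0214 -0.0187]
0.075 32 z [0.112  0.1256 0.1304] x [-0.0232  0.0108]
0.085 42 z [0.1204 0.1271 0.1309] x [-0.0221  0.0109]
```

Request:
{"method": "drive_tool", "body": {"rows": [[0, 0, -0.05, 0], [0, 0, -0.05, 0], [0, 0, -0.05, 0], [0, 0, -0.05, 0], [0, 0, -0.05, 0], [0, 0, -0.05, 0], [0, 0, -0.05, 0], [0, 0, -0.05, 0]], "grip": 43.9}}

```text
clock: 24.37
position: [0.4808, -0.1762, 0.1004]
ee_rot: [0.001, 0.828, 0.56, 0.0]
contact_force: [1.9, -4.3, 4.0]
width: 0.0439
gripper_force: 3.7
```

Request:
{"method": "drive_tool", "body": {"rows": [[0, 0, 0, 0], [0, 0, 0, 0], [0, 0, 0, 0], [0, 0, 0, 0], [0, 0, 0, 0], [0, 0, 0, 0], [0, 0, 0, 0], [0, 0, 0, 0]], "grip": 49}}

```text
clock: 25.03
position: [0.4802, -0.1755, 0.1003]
ee_rot: [-0.0, 0.828, 0.56, -0.0]
contact_force: [0.2, -0.5, 0.4]
width: 0.0489
gripper_force: 0.0
```

```bash
python3 look2.py; python3 - <<'E'
E
```

```text
[-0.0013  0.061   0.1003] [ 0.2 -0.5  0.4]
0.025 8 z [0.0781 0.0865 0.0902] x [-0.0209 -0.0117]
0.035 18 z [0.0812 0.0884 0.0962] x [-0.0237 -0.0151]
0.045 8 z [0.0908 0.0937 0.0977] x [-0.023  -0.0185]
0.065 28 z [0.1083 0.1125 0.1155] x [-0.0193  0.0138]
0.075 13 z [0.1072 0.1094 0.1119] x [-0.0179  0.0098]
```

Request:
{"method": "drive_tool", "body": {"rows": [[0, 0, -0.3, 0], [0, 0, -1, 0], [0, 0, -2, 0], [0, 0, -3.2, 1], [-0.3, 0, -4.4, 2.1], [-0.8, 0.2, -5.4, 3.2], [-1.5, 0.5, -6, 4.3], [-2.3, 0.9, -6.3, 5.4]]}}

```text
clock: 25.75
position: [0.4805, -0.2378, 0.2618]
ee_rot: [0.002, 0.952, 0.305, 0.002]
contact_force: [0.7, 0.8, -0.3]
width: 0.0493
gripper_force: 0.0
```

```bash
cat > look3.py <<'E'
from h import *
def run(sd,a,white=True,n_lo=-.02):
    # cast in leaf coords (s,x,n) for given side/angle
    for c in("top","side"):
        im,D=eyes.get_image(c);N=tonest(cloud(c,D));cv2.imwrite(f"pics/last_{c}.png",im[:,:,::-1])
        y=sd*N[...,1];z=N[...,2]-.055;ca,sa=np.cos(a),np.sin(a)
        s=y*ca+z*sa;n=-y*sa+z*ca
        m=(D>0)&(abs(N[...,0])<.05)&(s>.02)&(s<.1)&(n>-.02)&(n<.03)
        w=m&(im.min(2)>110)&(im.max(2).astype(int)-im.min(2)<45)
        if w.sum()>10:print(c,"white s",np.percentile(s[w],[2,50,98]).round(4),"x",np.percentile(N[w][:,0],[2,50,98]).round(4),"n",np.percentile(n[w],[5,50,95]).round(4),w.sum(),"slope",np.degrees(np.arctan(np.polyfit(s[w],n[w],1)[0])).round(1))
def bars():
    for c in("top","side"):
        im,D=eyes.get_image(c);N=tonest(cloud(c,D));z=N[...,2]-.055
        r=np.hypot(N[...,1],z)
        for nm,x0 in(("left",-.024),("right",.038)):
            m=(D>0)&(abs(N[...,0]-x0)<.02)&(r>.137)&(r<.155)&(z>.03)&(im.max(2).astype(int)-im.min(2)<40)
            if m.sum()>3:print(c,nm,m.sum(),np.median(N[m],0).round(4),"ang",np.degrees(np.arctan2(z[m],N[m][:,1])).round(1)[[0,len(z[m])//2,-1]])
E
python3 - <<'E'
from look3 import *
s=get_state();print(tonest(s["position"]),s["position"],toolmove(nest(.038,-.0944,.25),-21.9))
run(1,np.radians(40));bars()
E
```

```text
[0.02219481 0.00327958 0.26181915] [ 0.48051639 -0.23783548  0.26181915] (array([-2.95 ,  2.637,  0.48 ]), np.float64(9.56), np.float64(35.46))
top white s [0.0328 0.0438 0.0905] x [-0.0205 -0.0076  0.0202] n [0.0011 0.0067 0.0102] 85 slope -0.3
side white s [0.04   0.0863 0.0908] x [-0.0248 -0.0179  0.0166] n [-0.0047  0.0016  0.0056] 76 slope -3.4
top left 125 [-0.0242  0.1173  0.1466] ang [36.2 35.  37.9]
top right 21 [ 0.026  -0.0982  0.1676] ang [131.6 130.3 132. ]
side left 44 [-0.0254  0.1191  0.1457] ang [38.4 35.8 35.2]
```

Request:
{"method": "drive_tool", "body": {"rows": [[-0.4, 0.4, 0, 1.1], [-0.9, 0.9, 0, 2.2], [-1.5, 1.4, 0.1, 3.3], [-2.1, 2, 0.3, 4.4], [-2.6, 2.4, 0.6, 5.5], [-2.9, 2.6, 0.8, 6.6], [-2.95, 2.64, 0.9, 7.7], [-2.95, 2.64, 0.9, 8.6]], "grip": 36}}

```text
clock: 26.62
position: [0.4574, -0.333, 0.2336]
ee_rot: [-0.001, 0.99, -0.14, -0.002]
contact_force: [-0.2, -0.3, -0.3]
width: 0.0361
gripper_force: 0.0
```

Request:
{"method": "drive_tool", "body": {"rows": [[0, 0, 0, 0.9], [0, 0, 0, 1], [0, 0, 0, 1], [0, 0, 0, 1], [0, 0, 0, 1], [0, 0, 0, 1], [0, 0, 0, 1], [0, 0, 0, 1]]}}

```text
clock: 27.28
position: [0.4584, -0.334, 0.2354]
ee_rot: [0.0, 0.982, -0.19, 0.0]
contact_force: [0.9, -0.1, 0.6]
width: 0.0358
gripper_force: 0.0
```

```bash
python3 - <<'E'
from look3 import *
s=get_state();print(tonest(s["position"]),s["position"],toolmove(nest(.038,-.098,.149),-21.9))
bars()
im,D=eyes.get_image("side")
print(D[0,0])
E
```

```text
[ 0.03751145 -0.0941562   0.23538549] [ 0.45838537 -0.33395285  0.23538549] (array([0.019, 0.154, 3.455]), np.float64(0.01), np.float64(-21.86))
top left 125 [-0.0241  0.1175  0.1468] ang [36.8 36.  37.8]
top right 129 [ 0.0386 -0.0939  0.1682] ang [129.6 129.6 131.5]
side left 46 [-0.026   0.1185  0.1451] ang [38.4 36.3 35.3]
0.7693049
```

Request:
{"method": "drive_tool", "body": {"rows": [[0, 0.05, 0.3, 0], [0, 0.05, 0.9, 0], [0, 0.05, 1.6, 0], [0, 0.05, 2.3, 0], [0, 0.05, 2.9, 0], [0, 0.05, 3.3, 0], [0, 0.05, 3.45, 0], [0, 0.05, 3.45, 0]]}}

```text
clock: 28.1
position: [0.4575, -0.3348, 0.148]
ee_rot: [-0.001, 0.982, -0.19, -0.001]
contact_force: [0.8, -0.2, -1.2]
width: 0.0363
gripper_force: 0.0
```

Request:
{"method": "drive_tool", "body": {"rows": [[0, 0, 0, 0], [0, 0, 0, 0], [0, 0, 0, 0], [0, 0, 0, 0], [0, 0, 0, 0], [0, 0, 0, 0], [0, 0, 0, 0], [0, 0, 0, 0]], "grip": 8, "newtons": 20}}

```text
clock: 28.77
position: [0.4583, -0.3364, 0.15]
ee_rot: [0.001, 0.982, -0.19, 0.001]
contact_force: [-1.4, -3.1, 5.2]
width: 0.0112
gripper_force: 22.4
```

```bash
python3 - <<'E'
from look3 import *
s=get_state();print(tonest(s["position"]),s["width"],s["contact_force"])
bars()
E
```

```text
[ 0.0382984  -0.09646108  0.14998256] 0.011164148138522696 [-1.37004492 -3.12010276  5.16356913]
top left 126 [-0.0243  0.1174  0.1471] ang [36.5 38.  37.5]
top right 71 [ 0.0284 -0.0932  0.1679] ang [118.5 128.7 131.7]
side left 45 [-0.0229  0.119   0.1454] ang [38.  35.2 35.3]
```

```bash
cat > arc.py <<'E'
import numpy as np
def rows(p0,p1,n,sgn,ease=True):
    # bar angle from +y axis (nest y-z), tool y = sgn*nest y
    t=np.linspace(0,1,n*8+1)
    if ease:t=t*t*(3-2*t)*.5+.5*t
    p=np.radians(p0+(p1-p0)*t);y=.1452*np.cos(p);z=.1452*np.sin(p)
    for k in range(n):
        i=k*8;print([[0,round(sgn*(y[j]-y[i])/.025,2),round(-(z[j]-z[i])/.025,2),0] for j in range(i+1,i+9)])
E
python3 -c "
from arc import *
rows(131.6,41,4,-1)"
```

```text
[[0, np.float64(-0.12), np.float64(-0.1), 0], [0, np.float64(-0.26), np.float64(-0.22), 0], [0, np.float64(-0.42), np.float64(-0.34), 0], [0, np.float64(-0.61), np.float64(-0.47), 0], [0, np.float64(-0.82), np.float64(-0.61), 0], [0, np.float64(-1.05), np.float64(-0.74), 0], [0, np.float64(-1.3), np.float64(-0.87), 0], [0, np.float64(-1.57), np.float64(-1.0), 0]]
[[0, np.float64(-0.29), np.float64(-0.11), 0], [0, np.float64(-0.6), np.float64(-0.22), 0], [0, np.float64(-0.92), np.float64(-0.31), 0], [0, np.float64(-1.25), np.float64(-0.38), 0], [0, np.float64(-1.6), np.float64(-0.43), 0], [0, np.float64(-1.95), np.float64(-0.46), 0], [0, np.float64(-2.3), np.float64(-0.47), 0], [0, np.float64(-2.66), np.float64(-0.46), 0]]
[[0, np.float64(-0.36), np.float64(0.03), 0], [0, np.float64(-0.71), np.float64(0.09), 0], [0, np.float64(-1.05), np.float64(0.17), 0], [0, np.float64(-1.39), np.float64(0.26), 0], [0, np.float64(-1.71), np.float64(0.38), 0], [0, np.float64(-2.02), np.float64(0.5), 0], [0, np.float64(-2.31), np.float64(0.65), 0], [0, np.float64(-2.58), np.float64(0.8), 0]]
[[0, np.float64(-0.25), np.float64(0.16), 0], [0, np.float64(-0.48), np.float64(0.32), 0], [0, np.float64(-0.69), np.float64(0.48), 0], [0, np.float64(-0.88), np.float64(0.64), 0], [0, np.float64(-1.05), np.float64(0.8), 0], [0, np.float64(-1.2), np.float64(0.94), 0], [0, np.float64(-1.32), np.float64(1.07), 0], [0, np.float64(-1.43), np.float64(1.19), 0]]
```

Request:
{"method": "drive_tool", "body": {"rows": [[0, -0.12, -0.1, 0], [0, -0.26, -0.22, 0], [0, -0.42, -0.34, 0], [0, -0.61, -0.47, 0], [0, -0.82, -0.61, 0], [0, -1.05, -0.74, 0], [0, -1.3, -0.87, 0], [0, -1.57, -1.0, 0]]}}

```text
clock: 29.53
position: [0.4724, -0.301, 0.1754]
ee_rot: [0.003, 0.982, -0.19, 0.001]
contact_force: [-2.1, -5.3, 5.6]
width: 0.0108
gripper_force: 22.0
```

Request:
{"method": "drive_tool", "body": {"rows": [[0, -0.29, -0.11, 0], [0, -0.6, -0.22, 0], [0, -0.92, -0.31, 0], [0, -1.25, -0.38, 0], [0, -1.6, -0.43, 0], [0, -1.95, -0.46, 0], [0, -2.3, -0.47, 0], [0, -2.66, -0.46, 0]]}}

```text
clock: 30.2
position: [0.498, -0.2361, 0.1854]
ee_rot: [-0.0, 0.982, -0.19, 0.0]
contact_force: [1.7, -3.3, 5.1]
width: 0.0111
gripper_force: 22.7
```

```bash
python3 - <<'E'
from h import *
s=get_state();t=tonest(s["position"]);print(t,s["contact_force"],s["width"],np.degrees(np.arctan2(t[2]+.0136-.055,t[1])),np.hypot(t[2]+.0136-.055,t[1]))
E
```

```text
[0.03780838 0.01144707 0.18541399] [ 1.66944571 -3.31400547  5.08979347] 0.011139857092994816 85.45535492979846 0.14446821622208936
```

Swinging well; continue to shut.

Request:
{"method": "drive_tool", "body": {"rows": [[0, -0.36, 0.03, 0], [0, -0.71, 0.09, 0], [0, -1.05, 0.17, 0], [0, -1.39, 0.26, 0], [0, -1.71, 0.38, 0], [0, -2.02, 0.5, 0], [0, -2.31, 0.65, 0], [0, -2.58, 0.8, 0]]}}

```text
clock: 30.87
position: [0.5215, -0.1763, 0.165]
ee_rot: [-0.0, 0.982, -0.19, -0.0]
contact_force: [3.2, -0.4, 2.7]
width: 0.0112
gripper_force: 22.2
```

Request:
{"method": "drive_tool", "body": {"rows": [[0, -0.25, 0.16, 0], [0, -0.48, 0.32, 0], [0, -0.69, 0.48, 0], [0, -0.88, 0.64, 0], [0, -1.05, 0.8, 0], [0, -1.2, 0.94, 0], [0, -1.32, 1.07, 0], [0, -1.43, 1.19, 0]]}}

```text
clock: 31.53
position: [0.5332, -0.1478, 0.1394]
ee_rot: [0.005, 0.982, -0.189, -0.0]
contact_force: [-15.4, -13.2, 40.6]
width: 0.0111
gripper_force: 26.0
```

```bash
python3 - <<'E'
from look3 import *
s=get_state();t=tonest(s["position"]);print(t,s["contact_force"],s["width"],np.degrees(np.arctan2(t[2]+.0136-.055,t[1])),np.hypot(t[2]+.0136-.055,t[1]))
bars()
E
```

```text
[0.03749369 0.10645207 0.13939164] [-15.35493882 -13.16324214  40.6032935 ] 0.011141181521819647 42.63029686168637 0.14468726738684995
top right 12 [0.0303 0.0927 0.1653] ang [54.6 48.  61.1]
side left 45 [-0.0231  0.1197  0.1456] ang [38.5 35.2 35.3]
side right 103 [0.0298 0.0998 0.1613] ang [65.6 50.2 37.4]
```

Request:
{"method": "drive_tool", "body": {"rows": [[0, 0.04, -0.06, 0], [0, 0.07, -0.11, 0], [0, 0.07, -0.11, 0], [0, 0.07, -0.11, 0], [0, 0.07, -0.11, 0], [0, 0.07, -0.11, 0], [0, 0.07, -0.11, 0], [0, 0.07, -0.11, 0]], "grip": 32}}

```text
clock: 32.3
position: [0.534, -0.1454, 0.1382]
ee_rot: [-0.0, 0.982, -0.19, -0.0]
contact_force: [0.2, -0.6, 1.0]
width: 0.0321
gripper_force: 0.0
```

Request:
{"method": "drive_tool", "body": {"rows": [[0, 0, -0.3, 0], [0, 0, -0.9, 0], [0, 0, -1.6, 0], [0, 0, -2.3, 0], [0, 0, -2.6, 0], [0, 0, -2.6, 0], [0, 0, -2.6, 0], [0, 0, -2.6, 0]]}}

```text
clock: 32.97
position: [0.5334, -0.1454, 0.2026]
ee_rot: [-0.0, 0.982, -0.19, -0.001]
contact_force: [-0.2, 0.6, 0.7]
width: 0.0319
gripper_force: 0.0
```

```bash
python3 - <<'E'
from look3 import *
s=get_state();t=tonest(s["position"]);print(t,s["contact_force"],s["width"])
bars()
print(toolmove(nest(-.024,.1162,.205),-21.9))
im,D=eyes.get_image("side");im2,_=eyes.get_image("top")
cv2.imwrite("pics/shut.png",np.hstack([cv2.resize(im[120:240,220:340],(480,480),interpolation=2),cv2.resize(im2[95:215,280:360],(320,480),interpolation=2)])[:,:,::-1])
E
```

```text
[0.03673444 0.10879593 0.20264313] [-0.23194756  0.59163013  0.69787738] 0.031933510508220686
top left 9 [-0.0394  0.1133  0.1447] ang [39.4 38.8 37.2]
top right 71 [0.0329 0.1056 0.1598] ang [43.8 44.7 43.8]
side left 46 [-0.0249  0.1189  0.1456] ang [39.  35.8 35.2]
side right 42 [0.0362 0.1087 0.1581] ang [44.2 45.1 41.7]
(array([-2.429, -0.298, -0.099]), np.float64(0.0), np.float64(-21.89))
```

Request:
{"method": "drive_tool", "body": {"rows": [[-0.5, -0.06, 0, 0], [-1.2, -0.15, 0, 0], [-1.8, -0.22, 0, 0], [-2.3, -0.28, 0, 0], [-2.43, -0.3, 0.1, 0], [-2.43, -0.3, 0.5, 0], [-2.43, -0.3, 1.0, 0], [-2.43, -0.3, 1.5, 0]]}}

```text
clock: 33.83
position: [0.4814, -0.1165, 0.1653]
ee_rot: [0.0, 0.982, -0.19, 0.001]
contact_force: [-0.2, -0.1, 0.4]
width: 0.0318
gripper_force: 0.0
```

Request:
{"method": "drive_tool", "body": {"rows": [[0, 0, 0.5, 0], [0, 0, 1, 0], [0, 0, 1.3, 0], [0, 0, 1.45, 0], [0, 0, 1.45, 0], [0, 0, 1.45, 0], [0, 0, 1.45, 0], [0, 0, 1.45, 0]]}}

```text
clock: 34.5
position: [0.4811, -0.1163, 0.1305]
ee_rot: [0.0, 0.982, -0.19, 0.001]
contact_force: [-0.2, 0.7, 0.3]
width: 0.0318
gripper_force: 0.0
```

```bash
python3 - <<'E'
from look3 import *
s=get_state();t=tonest(s["position"]);print(t,s["contact_force"],s["width"])
print(toolmove(nest(-.024,.1162,.1285),-21.9))
E
python3 -c "
from arc import *
import numpy as np
np.set_printoptions(legacy='1.25')
rows(36.84,136.8,5,-1)"
```

```text
[-0.02264123  0.11624486  0.13046689] [-0.23243398  0.68469032  0.30168934] 0.03177642611247035
(array([-0.054,  0.002,  0.079]), np.float64(0.0), np.float64(-21.89))
[[0, 0.08, -0.11, 0], [0, 0.18, -0.23, 0], [0, 0.29, -0.36, 0], [0, 0.42, -0.5, 0], [0, 0.56, -0.64, 0], [0, 0.71, -0.79, 0], [0, 0.89, -0.94, 0], [0, 1.08, -1.1, 0]]
[[0, 0.2, -0.15, 0], [0, 0.42, -0.3, 0], [0, 0.66, -0.44, 0], [0, 0.9, -0.58, 0], [0, 1.16, -0.71, 0], [0, 1.44, -0.82, 0], [0, 1.72, -0.93, 0], [0, 2.01, -1.02, 0]]
[[0, 0.3, -0.08, 0], [0, 0.61, -0.14, 0], [0, 0.92, -0.18, 0], [0, 1.24, -0.2, 0], [0, 1.55, -0.21, 0], [0, 1.87, -0.21, 0], [0, 2.18, -0.18, 0], [0, 2.49, -0.14, 0]]
[[0, 0.3, 0.06, 0], [0, 0.6, 0.13, 0], [0, 0.88, 0.21, 0], [0, 1.15, 0.31, 0], [0, 1.41, 0.42, 0], [0, 1.66, 0.54, 0], [0, 1.89, 0.66, 0], [0, 2.11, 0.79, 0]]
[[0, 0.2, 0.13, 0], [0, 0.39, 0.26, 0], [0, 0.56, 0.4, 0], [0, 0.72, 0.52, 0], [0, 0.86, 0.65, 0], [0, 0.99, 0.76, 0], [0, 1.1, 0.87, 0], [0, 1.19, 0.97, 0]]
```

Request:
{"method": "drive_tool", "body": {"rows": [[-0.03, 0, 0.05, 0], [-0.03, 0, 0.05, 0], [-0.03, 0, 0.05, 0], [-0.03, 0, 0.05, 0], [-0.03, 0, 0.05, 0], [-0.03, 0, 0.05, 0], [-0.03, 0, 0.05, 0], [-0.03, 0, 0.05, 0]], "grip": 8, "newtons": 25}}

```text
clock: 35.17
position: [0.4798, -0.1159, 0.1288]
ee_rot: [0.0, 0.982, -0.19, 0.0]
contact_force: [-1.2, -0.3, 3.5]
width: 0.011
gripper_force: 25.4
```

Request:
{"method": "drive_tool", "body": {"rows": [[0, 0.08, -0.11, 0], [0, 0.18, -0.23, 0], [0, 0.29, -0.36, 0], [0, 0.42, -0.5, 0], [0, 0.56, -0.64, 0], [0, 0.71, -0.79, 0], [0, 0.89, -0.94, 0], [0, 1.08, -1.1, 0]]}}

```text
clock: 35.83
position: [0.47, -0.1401, 0.1569]
ee_rot: [-0.001, 0.982, -0.19, 0.0]
contact_force: [3.3, 4.4, -0.9]
width: 0.0107
gripper_force: 24.3
```

```bash
python3 - <<'E'
from look3 import *
s=get_state();t=tonest(s["position"]);print(t,s["contact_force"],s["width"],np.degrees(np.arctan2(t[2]+.0128-.055,t[1])),np.hypot(t[2]+.0128-.055,t[1]))
bars()
E
```

```text
[-0.02400699  0.09008618  0.15690447] [ 3.32475564  4.44639481 -0.85731664] 0.010702307399078674 51.85474533529275 0.14585141246637956
side left 83 [-0.0314  0.0828  0.1751] ang [62.8 56.1 47.7]
```

Request:
{"method": "drive_tool", "body": {"rows": [[0, 0.2, -0.15, 0], [0, 0.42, -0.3, 0], [0, 0.66, -0.44, 0], [0, 0.9, -0.58, 0], [0, 1.16, -0.71, 0], [0, 1.44, -0.82, 0], [0, 1.72, -0.93, 0], [0, 2.01, -1.02, 0]]}}

```text
clock: 36.6
position: [0.4516, -0.1865, 0.1834]
ee_rot: [-0.001, 0.982, -0.19, 0.001]
contact_force: [0.9, 4.3, 3.5]
width: 0.0108
gripper_force: 24.9
```

Request:
{"method": "drive_tool", "body": {"rows": [[0, 0.3, -0.08, 0], [0, 0.61, -0.14, 0], [0, 0.92, -0.18, 0], [0, 1.24, -0.2, 0], [0, 1.55, -0.21, 0], [0, 1.87, -0.21, 0], [0, 2.18, -0.18, 0], [0, 2.49, -0.14, 0]]}}

```text
clock: 37.27
position: [0.4277, -0.2461, 0.1851]
ee_rot: [0.0, 0.982, -0.19, 0.0]
contact_force: [2.0, 2.5, 3.2]
width: 0.0109
gripper_force: 26.0
```

```bash
python3 - <<'E'
from look3 import *
s=get_state();t=tonest(s["position"]);print(t,s["contact_force"],s["width"],np.degrees(np.arctan2(t[2]+.0128-.055,t[1])),np.hypot(t[2]+.0128-.055,t[1]))
bars()
E
```

```text
[-0.02372738 -0.02412634  0.18509288] [1.99743405 2.5323939  3.20461126] 0.010948871831866942 99.58355504681333 0.1449153355776864
top left 12 [-0.0422 -0.0212  0.203 ] ang [ 96.7  98.  100.2]
side left 47 [-0.0307 -0.0127  0.2008] ang [92.9 95.2 99.1]
side right 28 [ 0.0416 -0.0373  0.1969] ang [105.7 104.4 105.3]
```

Request:
{"method": "drive_tool", "body": {"rows": [[0, 0.3, 0.06, 0], [0, 0.6, 0.13, 0], [0, 0.88, 0.21, 0], [0, 1.15, 0.31, 0], [0, 1.41, 0.42, 0], [0, 1.66, 0.54, 0], [0, 1.89, 0.66, 0], [0, 2.11, 0.79, 0]]}}

```text
clock: 38.03
position: [0.4078, -0.2949, 0.1649]
ee_rot: [0.0, 0.982, -0.19, -0.0]
contact_force: [2.8, 1.5, 3.7]
width: 0.011
gripper_force: 26.1
```

Request:
{"method": "drive_tool", "body": {"rows": [[0, 0.2, 0.13, 0], [0, 0.39, 0.26, 0], [0, 0.56, 0.4, 0], [0, 0.72, 0.52, 0], [0, 0.86, 0.65, 0], [0, 0.99, 0.76, 0], [0, 1.1, 0.87, 0], [0, 1.19, 0.98, 0]]}}

```text
clock: 38.7
position: [0.3969, -0.3221, 0.1405]
ee_rot: [0.0, 0.982, -0.19, -0.0]
contact_force: [3.3, 1.0, 1.4]
width: 0.0104
gripper_force: 26.2
```

```bash
python3 - <<'E'
from look3 import *
s=get_state();t=tonest(s["position"]);print(t,s["contact_force"],s["width"],np.degrees(np.arctan2(t[2]+.0128-.055,t[1])),np.hypot(t[2]+.0128-.055,t[1]))
bars()
E
```

```text
[-0.02401855 -0.10607217  0.14054197] [3.33914231 1.02026489 1.38022743] 0.01035769282608342 137.16568646389177 0.14464594416819004
top left 33 [-0.0392 -0.1     0.1594] ang [115.9 134.5 137.6]
```

Request:
{"method": "drive_tool", "body": {"rows": [[0, 0.03, 0.03, 0], [0, 0.05, 0.06, 0], [0, 0.08, 0.08, 0], [0, 0.1, 0.11, 0], [0, 0.1, 0.11, 0], [0, 0.1, 0.11, 0], [0, 0.1, 0.11, 0], [0, 0.1, 0.11, 0]]}}

```text
clock: 39.47
position: [0.3968, -0.3223, 0.1401]
ee_rot: [-0.001, 0.982, -0.19, 0.001]
contact_force: [2.3, 6.9, 15.3]
width: 0.0107
gripper_force: 27.6
```

```bash
python3 - <<'E'
from look3 import *
s=get_state();t=tonest(s["position"]);print(t,s["contact_force"],s["width"],np.degrees(np.arctan2(t[2]+.0128-.055,t[1])),np.hypot(t[2]+.0128-.055,t[1]))
E
python3 -c "
from arc import *
import numpy as np
np.set_printoptions(legacy='1.25')
rows(137.5,36.2,5,-1)"
```

```text
[-0.02394762 -0.10634476  0.14006365] [ 2.30780474  6.88672058 15.30638352] 0.010735866396108414 137.37822027807786 0.14452163081101552
[[0, -0.09, -0.1, 0], [0, -0.2, -0.21, 0], [0, -0.33, -0.33, 0], [0, -0.47, -0.46, 0], [0, -0.63, -0.59, 0], [0, -0.8, -0.73, 0], [0, -0.99, -0.86, 0], [0, -1.2, -1.0, 0]]
[[0, -0.22, -0.13, 0], [0, -0.46, -0.26, 0], [0, -0.71, -0.38, 0], [0, -0.97, -0.49, 0], [0, -1.25, -0.59, 0], [0, -1.53, -0.68, 0], [0, -1.83, -0.75, 0], [0, -2.14, -0.81, 0]]
[[0, -0.31, -0.04, 0], [0, -0.63, -0.07, 0], [0, -0.95, -0.08, 0], [0, -1.27, -0.07, 0], [0, -1.59, -0.04, 0], [0, -1.91, 0.0, 0], [0, -2.22, 0.06, 0], [0, -2.52, 0.14, 0]]
[[0, -0.3, 0.09, 0], [0, -0.58, 0.2, 0], [0, -0.86, 0.32, 0], [0, -1.12, 0.45, 0], [0, -1.37, 0.59, 0], [0, -1.61, 0.73, 0], [0, -1.83, 0.88, 0], [0, -2.04, 1.04, 0]]
[[0, -0.19, 0.16, 0], [0, -0.36, 0.31, 0], [0, -0.52, 0.47, 0], [0, -0.66, 0.61, 0], [0, -0.79, 0.76, 0], [0, -0.9, 0.89, 0], [0, -1.0, 1.01, 0], [0, -1.08, 1.12, 0]]
```

Request:
{"method": "drive_tool", "body": {"rows": [[0, -0.12, -0.14, 0], [0, -0.26, -0.28, 0], [0, -0.39, -0.4, 0], [0, -0.53, -0.53, 0], [0, -0.69, -0.66, 0], [0, -0.86, -0.8, 0], [0, -1.05, -0.93, 0], [0, -1.26, -1.07, 0]]}}

```text
clock: 40.13
position: [0.4076, -0.2952, 0.1654]
ee_rot: [0.001, 0.982, -0.19, -0.0]
contact_force: [-0.1, -4.5, 1.5]
width: 0.0106
gripper_force: 25.9
```

```bash
python3 - <<'E'
from look3 import *
s=get_state();t=tonest(s["position"]);print(t,s["contact_force"],s["width"],np.degrees(np.arctan2(t[2]+.0128-.055,t[1])),np.hypot(t[2]+.0128-.055,t[1]))
bars();run(-1,np.radians(40))
E
```

```text
[-0.02406139 -0.07714948  0.16537272] [-0.06434737 -4.48631455  1.47241301] 0.010557628330427178 122.06105426074697 0.1453394727904949
top left 21 [-0.041  -0.0724  0.1834] ang [113.  118.4 122.2]
```

Request:
{"method": "drive_tool", "body": {"rows": [[0, -0.22, -0.13, 0], [0, -0.46, -0.26, 0], [0, -0.71, -0.38, 0], [0, -0.97, -0.49, 0], [0, -1.25, -0.59, 0], [0, -1.53, -0.68, 0], [0, -1.83, -0.75, 0], [0, -2.14, -0.81, 0]]}}

```text
clock: 41.0
position: [0.4277, -0.2451, 0.1855]
ee_rot: [0.0, 0.982, -0.19, -0.0]
contact_force: [-0.1, -2.6, 3.4]
width: 0.011
gripper_force: 26.1
```

Request:
{"method": "drive_tool", "body": {"rows": [[0, -0.31, -0.04, 0], [0, -0.63, -0.07, 0], [0, -0.95, -0.08, 0], [0, -1.27, -0.07, 0], [0, -1.59, -0.04, 0], [0, -1.91, 0.0, 0], [0, -2.22, 0.06, 0], [0, -2.52, 0.14, 0]]}}

```text
clock: 41.67
position: [0.4514, -0.1857, 0.1812]
ee_rot: [-0.0, 0.982, -0.19, -0.0]
contact_force: [0.3, -3.1, -2.1]
width: 0.0106
gripper_force: 25.6
```

```bash
python3 - <<'E'
from look3 import *
s=get_state();t=tonest(s["position"]);print(t,s["contact_force"],s["width"],np.degrees(np.arctan2(t[2]+.0128-.055,t[1])),np.hypot(t[2]+.0128-.055,t[1]))
bars();run(-1,np.radians(40))
E
```

```text
[-0.02429369  0.04073693  0.18120832] [ 0.25883956 -3.12273869 -2.13409687] 0.010582576486617512 73.66656997424859 0.144854449185688
top left 10 [-0.0428  0.0426  0.1992] ang [71.  73.7 75.2]
top right 128 [ 0.0385 -0.1133  0.1469] ang [140.5 141.4 142.5]
side left 85 [-0.032   0.0467  0.1963] ang [76.7 67.4 67.3]
top white s [0.0429 0.0724 0.0894] x [-0.0199 -0.001   0.0211] n [0.0008 0.011  0.0133] 458 slope -7.4
side white s [0.0335 0.0557 0.0875] x [-0.0229 -0.0015  0.0199] n [0.0027 0.0087 0.0117] 203 slope -1.2
```

Request:
{"method": "drive_tool", "body": {"rows": [[0, -0.3, 0.09, 0], [0, -0.58, 0.2, 0], [0, -0.86, 0.32, 0], [0, -1.12, 0.45, 0], [0, -1.37, 0.59, 0], [0, -1.61, 0.73, 0], [0, -1.83, 0.88, 0], [0, -2.04, 1.04, 0]]}}

```text
clock: 42.53
position: [0.4702, -0.1387, 0.155]
ee_rot: [-0.0, 0.982, -0.19, -0.0]
contact_force: [-1.0, -2.7, -0.2]
width: 0.0109
gripper_force: 25.5
```

Request:
{"method": "drive_tool", "body": {"rows": [[0, -0.19, 0.16, 0], [0, -0.36, 0.31, 0], [0, -0.52, 0.47, 0], [0, -0.66, 0.61, 0], [0, -0.79, 0.76, 0], [0, -0.9, 0.89, 0], [0, -1.0, 1.01, 0], [0, -1.08, 1.12, 0]]}}

```text
clock: 43.2
position: [0.4799, -0.1154, 0.1288]
ee_rot: [0.002, 0.982, -0.189, -0.0]
contact_force: [-9.7, -6.8, 29.9]
width: 0.011
gripper_force: 28.1
```

```bash
python3 - <<'E'
from look3 import *
s=get_state();t=tonest(s["position"]);print(t,s["contact_force"],s["width"],np.degrees(np.arctan2(t[2]+.0128-.055,t[1])),np.hypot(t[2]+.0128-.055,t[1]))
E
```

```text
[-0.02405143  0.1166384   0.12880138] [-9.74001278 -6.82475656 29.88791616] 0.011002966761441768 36.593051903144406 0.14527323975626769
```

On its prop (30 N up). I relax, release and lift clear.

Request:
{"method": "drive_tool", "body": {"rows": [[0, 0.03, -0.05, 0], [0, 0.04, -0.08, 0], [0, 0.04, -0.08, 0], [0, 0.04, -0.08, 0], [0, 0.04, -0.08, 0], [0, 0.04, -0.08, 0], [0, 0.04, -0.08, 0], [0, 0.04, -0.08, 0]], "grip": 32}}

```text
clock: 43.87
position: [0.48, -0.1152, 0.1294]
ee_rot: [-0.0, 0.982, -0.19, -0.0]
contact_force: [0.3, -0.1, -1.5]
width: 0.0322
gripper_force: 0.0
```

Request:
{"method": "drive_tool", "body": {"rows": [[0, 0, -0.3, 0], [0, 0, -1, 0], [0, 0, -2, 0], [0, 0, -3, 0], [-0.5, 0, -4, 0], [-1.2, 0, -4.6, 0], [-2, 0, -4.8, 0], [-2.6, 0, -4.8, 0]]}}

```text
clock: 44.53
position: [0.4194, -0.0909, 0.2519]
ee_rot: [0.0, 0.982, -0.19, 0.002]
contact_force: [-0.3, -0.0, -0.5]
width: 0.0323
gripper_force: 0.0
```

Request:
{"method": "drive_tool", "body": {"rows": [[-0.6, -0.6, 0, 0], [-1.2, -1.4, 0, 0], [-1.8, -2.4, 0, 0], [-1.8, -3, 0, 0], [-1.8, -3, 0, 0], [-1.8, -3, 0, 0], [-1.8, -3, 0, 0], [-1.8, -3, 0, 0]]}}

```text
clock: 45.2
position: [0.4059, -0.0055, 0.2497]
ee_rot: [0.0, 0.982, -0.19, 0.0]
contact_force: [-0.4, -0.6, 0.2]
width: 0.0317
gripper_force: 0.0
```

```bash
python3 - <<'E'
from look3 import *
s=get_state();print(tonest(s["position"]),s["contact_force"],s["width"])
bars();run(-1,np.radians(40))
a,_=eyes.get_image("top");b,_=eyes.get_image("side")
cv2.imwrite("pics/fin.png",np.vstack([cv2.resize(a[90:260,270:480],(560,453)),cv2.resize(b[130:240,220:400],(560,140*1))])[:,:,::-1])
E
```

```text
[-0.13368778  0.19104289  0.24965032] [-0.39139564 -0.57760339  0.17165344] 0.031681862881992
top left 125 [-0.0246  0.1173  0.147 ] ang [36.4 37.  38. ]
top right 127 [ 0.038  -0.1135  0.1466] ang [140.6 140.  142.3]
side left 47 [-0.0254  0.119   0.1452] ang [38.4 35.1 35.2]
side right 36 [ 0.0395 -0.1133  0.1447] ang [141.2 141.5 143.3]
top white s [0.0321 0.0655 0.0895] x [-0.02    0.0003  0.0211] n [0.0016 0.0111 0.0135] 577 slope -5.4
side white s [0.0334 0.0607 0.0878] x [-0.023  -0.0076  0.0186] n [0.0013 0.0087 0.0114] 246 slope -1.2
```

View pics/fin.png

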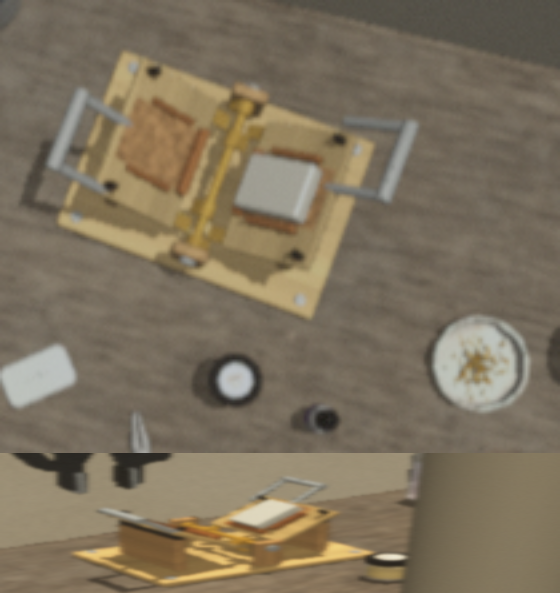

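The cast lies dome down in the right leaf at (280,187), both leaves are open on their props, and the jar (235,380), bottle (320,418) and dish (480,362) stand undisturbed.

```bash
python3 -c "
from rig import order
print(order.sign_off())"
```

```text
the job is handed in; nothing more can be done
None
```

The cast lies dome down in the right leaf with both leaves on their props, the jar, bottle and dish were left alone, and the job is handed in at about 45 s of 72 s; the first try at setting the cast in the nest failed, so I put it back on the table and regripped it, and on release it slid about 2 cm down the leaf to its ledge.

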